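Stow the tall carton in the lidded pan

ROBOT

A 7-joint arm with a two-finger parallel gripper is mounted at the origin on the work surface; the furniture and walls round the work are solid. World frame = base frame: x ahead of the robot, y to its left, z up, the work surface at z = 0. Lengths are in m, angles in rad, forces in N, time in s.
With the tool pointing down it reaches from about 0.4 to 0.85 m from the base axis. Payload 10.4 kg.
Tool frame: the origin (TCP) lies midway between the tips of the shut fingers; the grasp point (between the pads) lies 19 mm behind it (r.tcp_to_grasp is the z of the grasp point in the tool frame, in m); z points along the fingers, x is the direction in which the jaws open and shut, and the axes are right-handed (so a half turn about z gives the same grasp; the last joint's range is limited). The gripper opens to 87 mm and grips with 3 to 60 N. Pads are 19 mm wide; open, the fingers measure 117 mm over their backs; the gripper's body (75 mm by 190 mm) begins 51 mm behind the grasp point.
Start: joints at [1.26, 0.332, -0.065, 1.46, 0.022, 1.35, -0.088], TCP at [0.177, -0.599, 0.223] pointing down, gripper open.
Joint ranges: [-2.6, 2.6], [-0.5, 2.12], [-1.47, 1.34], [0.16, 2.42], [-1.27, 4.41], [0.06, 2.06], [-2.6, 2.6]. Speed limits (rad/s): [2.22, 2.22, 2.79, 2.79, 3.14, 3.14, 3.14].

INTERFACE

Orientations are given as a unit quaternion [x, y, z, w].
In Python, from bench import r, camera, close_job gives the robot as it stands. The module is installed in compiled form; this text tells all that it offers.
- The arm moves only by the shell command python3 -m crank 'ROWS' [FORCE]. ROWS is JSON, a list of rows, each an object of numbers: "x", "y", "z": the shift along the tool's x, y, z scaled (see below); "ax", "ay", "az": the turn, a rotation vector about the tool's x, y, z scaled (see below); "claw": the closure, from -1 (fully open) to 1 (shut), so that 0 is half open. A call has exactly 5 rows; each row is the pose to reach, as a shift and turn from the pose commanded when the call began, along the tool's axes at that moment; what a row does not reach only later rows make up. The controller multiplies each number of a shift by 1 m and each number of a turn by 2 rad. A row lasts 1/12 s, in which the tool goes at most 41.7 mm and 7.16 degrees, less where a joint would pass 70% of its speed; a pose out of reach is approached as far as the arm can. A call with a number of a shift or a turn outside -1 to 1 is refused whole. A call with a gripper value outside its range is refused whole. The fingers move at their own pace and stop on an object; FORCE is the grip in N (left out, the last holds). Time passes only in rows, so rows that repeat a pose let the fingers close, or fill a call up. It gives the time, the measured TCP pose, the force and the opening at its end, in the units of the state.
- r.read_state(): the state, without advancing time (a new reading comes with each control period).
- camera(name): name is "side" or "top"; returns a dict with "color" (384x512x3 uint8, blue, green, red), "fx", "fy", "cx", "cy" (pixels), "eye" and "orientation" of the camera in the world. Camera axes: x right, y down, z forward; pixel columns grow to the right and rows downward; lengths in m; the calibration is good to about 2 mm. A picture is of the moment at which its call begins. There is no depth.
- close_job(): hands the job in, once; it reports no verdict.
The state is a dict: "time": time; "joint_positions": joint angles; "joint_vel": joint speeds; "joint_torque": joint torques, N m; "ee_pos": TCP position; "eef_rot": TCP orientation; "ft_force": force on the tool from outside, world axes, zero at the start; "torque": the same for the moment, N m; "width": finger opening in m.
Only numpy, scipy, OpenCV 4.12 (cv2) and the standard library are available. Lean on these libraries where they do the work, as an engineer would, in place of code of your own. Each camera call takes 0.05 s, during which the arm holds its last target. There are 200 camera calls.

TASK

Put the tall carton away in the open steel pan and shut the pan's lid fully. The carton is too tall to stand under the lid, so first lay it down on the counter on one of its long sides, under control instead of letting it topple, and let go of it; then take it afresh from above, set it lying flat on the tray inside the pan, and swing the lid down until it is shut. Leave the two spice jars and the small tub where they stand.

Things in the scene. Friction and masses are not known exactly. Their poses are not given: they have to be found in the camera images.
- carton: Tall card carton, brown with a green band between two white stripes, 40 x 40 mm in section and 122 mm tall, 0.22 kg or so, rigid. It starts standing upright. Origin at the centre of its bottom end; z runs along its length to the other end, x and y square to its long sides (all four long sides are alike).
- carton_mid (a point): The middle of the carton, 61 mm along its length, 20 mm from each long side.
- pan: Rectangular steel pan, fixed to the counter. Origin on the counter; pan x points to the hinge side, away from the robot, z up. A flat steel insert tray is its floor, 58 mm above the counter, reaching from x = -67 to 79 mm and y = -80 to 80 mm between the 2 mm walls, whose tops are at 100 mm. The lid's level hinge line runs along pan y at x = 89 mm, z = 104 mm.
- pan_lid (a joint): Angle of the pan's flat steel lid, rad: 0 fully shut, 1.57 upright, 1.75 the stop. The lid is a 2 mm sheet 184 mm wide (along pan y) reaching 166 mm from the hinge line, plus a tab 40 mm wide at its middle reaching 182 mm. A friction hinge holds it wherever it is left; 1 to 3 N at the free edge swings it. It starts open, near upright.
- lid_tab (a point): Middle of the tab at the lid's free edge, 172 mm from the hinge line; it moves with the lid.
- spice_yellow: Bystander: glass spice jar with yellow cap, 45 mm across, 100 mm tall, upright. Origin at the centre of its underside.
- spice_white: Bystander: glass spice jar with white cap, 47 mm across, 98 mm tall, upright. Origin at the centre of its underside.
- pot: Bystander: small white and red tub, 72 mm across, 71 mm tall, upright. Origin at the centre of its underside.
Not all that is in view belongs to the job. Leave any blue look-alike of the carton alone.

How it is judged:
By the outcome, as a careful person would: the job done as asked, in the order asked, and still so for the second after the job is handed in, with the robot touching nothing.
It also fails if it takes over 72 s, if anything falls off the work surface, if the arm or the gripper's body presses on something with over 40 N, if the wrist force passes 120 N, or if a joint passes its speed limit or range.

## Working session

There is one attempt and no reset: what is moved stays moved. The work goes in short steps, Python scripts to look and compute and a shell command to move; the robot and the scene stay as the last step left them, time stands still between calls to the robot, and variables do not carry over. Pictures are saved under pics/ and viewed, about 8 in all and at most 12, crops included, and the job is handed in when it is done.

```bash
mkdir -p pics; python3 - <<'E'
from bench import r,camera
import cv2,json
s=r.read_state()
print({k:s[k] for k in ("time","ee_pos","eef_rot","ft_force","width")}, r.tcp_to_grasp)
for n in("side","top"):
    c=camera(n); cv2.imwrite(f"pics/{n}0.png",c["color"]); print(n,{k:c[k] for k in c if k!="color"})
import numpy as np
a=cv2.imread("pics/side0.png");b=cv2.imread("pics/top0.png")
cv2.imwrite("pics/both0.png",np.vstack([a,b])[:, :])
E
```

```text
{'time': 0.0, 'ee_pos': array([ 0.17726446, -0.59892835,  0.22174348]), 'eef_rot': array([ 8.01192038e-01, -5.98406879e-01, -6.11445728e-04, -3.89488443e-04]), 'ft_force': array([-0.34219247, -0.59545482, -0.4867601 ]), 'width': 0.08709245253981375} -0.0187
side {'fx': 385.14900683367665, 'fy': 385.14900683367665, 'cx': 256.5700500964954, 'cy': 192.81061036320284, 'eye': array([0.44482911, 1.25927586, 0.50876557]), 'orientation': array([ 0.01699709,  0.82171143, -0.56961508, -0.00633172])}
top {'fx': 399.2958661075554, 'fy': 399.2958661075554, 'cx': 251.5109929501364, 'cy': 194.69041038054664, 'eye': array([0.29860827, 0.09954675, 1.07825492]), 'orientation': array([-0.70547008,  0.70554574, -0.05219278,  0.04234498])}
```

View pics/side0.png

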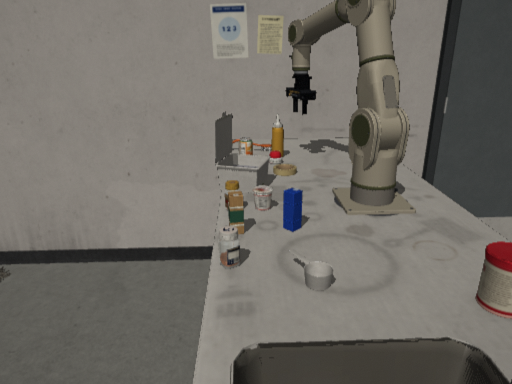

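View pics/top0.png

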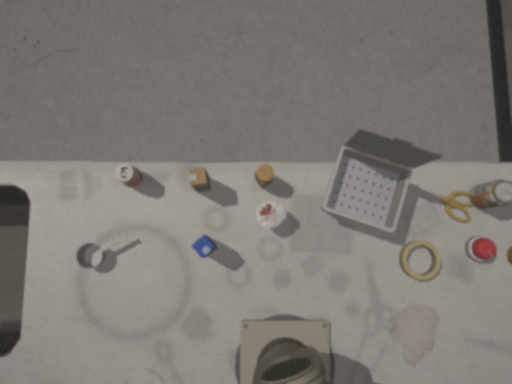

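The side view shows the brown carton with green band at about (236,213), the blue look-alike at (292,210), the jars at (230,248) and (232,187), the tub at (263,197) and the pan at (243,165). In the top view, the candidates for the carton are brown (199,178) and blue (205,246). The brown one, banded green and white in the side view, fits the description. I'll confirm it in an enlarged crop.

```bash
cat > h.py <<'E'
import numpy as np,cv2
from scipy.spatial.transform import Rotation as R
from bench import r,camera
def ray(c,uv):
    d=R.from_quat(c["orientation"]).apply([(uv[0]-c["cx"])/c["fx"],(uv[1]-c["cy"])/c["fy"],1]); return np.array(c["eye"]),d
def onz(c,uv,z):
    e,d=ray(c,uv); return e+d*(z-e[2])/d[2]
def proj(c,p):
    q=R.from_quat(c["orientation"]).inv().apply(np.array(p)-c["eye"]); return np.array([c["fx"]*q[0]/q[2]+c["cx"],c["fy"]*q[1]/q[2]+c["cy"]])
E
python3 - <<'E'
from h import *
c=camera("top");s=camera("side")
def crop(im,x,y,w,h,k): return cv2.resize(im[y:y+h,x:x+w],(w*k,h*k),interpolation=cv2.INTER_CUBIC)
a=crop(c["color"],175,145,65,65,6); b=crop(s["color"],205,170,65,65,6)
d=crop(c["color"],310,125,130,115,3); e=crop(s["color"],200,105,130,115,3)
cv2.imwrite("pics/crop1.png",np.vstack([np.hstack([a,b]),np.hstack([d,e])])[:, :780])
for n,uv,z in [("carton",(199,176),.122),("yellow",(265,172),.1),("white",(125,169),.098),("pot",(270,211),.071),("blue",(205,245),.122)]: print(n,onz(c,uv,z).round(3))
for uv in [(343,148),(411,167),(393,228),(324,207)]: print("pan",onz(c,uv,.1).round(3))
print("edge",onz(c,(199,162),0).round(3))
E
```

```text
carton [0.473 0.214 0.122]
yellow [0.487 0.052 0.1  ]
white [0.495 0.4   0.098]
pot [0.393 0.039 0.071]
blue [0.307 0.197 0.122]
pan [ 0.549 -0.145  0.1  ]
pan [ 0.501 -0.315  0.1  ]
pan [ 0.348 -0.262  0.1  ]
pan [ 0.4   -0.093  0.1  ]
edge [0.534 0.229 0.   ]
```

View pics/crop1.png

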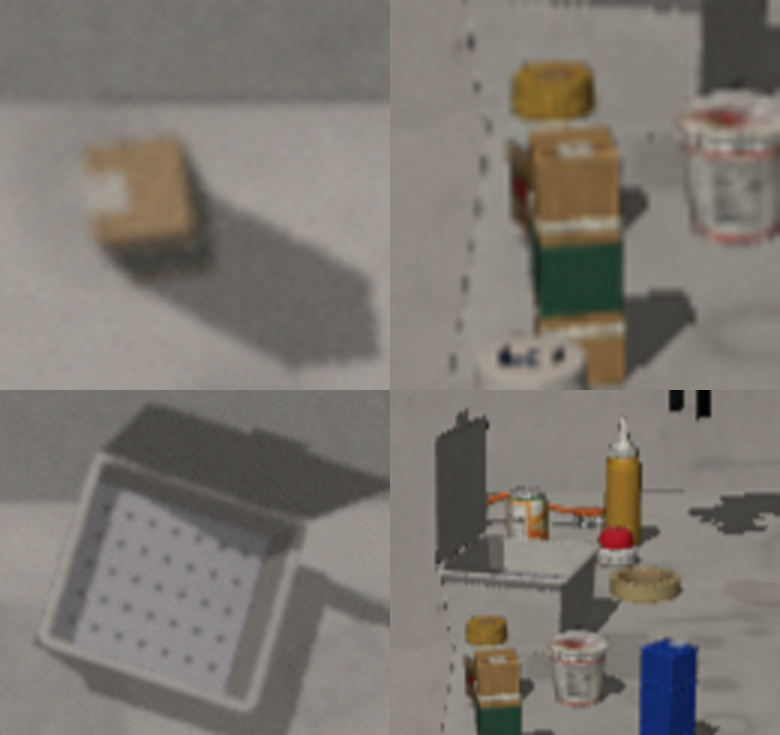

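The crop shows the brown carton with green band and white stripes, its top corners at about px (189,170), (205,168), (207,184), (191,186) in the top view, so brown is the target. The lid's free edge and tab show at about (402,140). Next I work out poses and the first moves.

```bash
cat >> h.py <<'E'
G=0.0187
def tool(yaw,tilt):
    "tool x (jaws) horizontal, at right angles to heading yaw; tilt>0 : fingers point outward along heading, 0 = down (rad)"
    h=np.array([np.cos(yaw),np.sin(yaw),0]); up=np.array([0,0,1.])
    z=np.sin(tilt)*h-np.cos(tilt)*up
    x=np.array([np.sin(yaw),-np.cos(yaw),0]); return R.from_matrix(np.c_[x,np.cross(z,x),z])
def cur():
    s=r.read_state(); return np.array(s["ee_pos"]),R.from_quat(s["eef_rot"])
def plan(start,targets):
    "targets: (grasp point, R); prints the rows' numbers, composed with rounding"
    p,q=start
    for g,o in targets:
        t=np.array(g)+o.apply([0,0,G])
        s=q.inv().apply(t-p).round(3); v=((q.inv()*o).as_rotvec()/2).round(3)
        print("xyz",s,"a",v,"|%.3f"%np.linalg.norm(s),"%.1fdeg"%np.degrees(2*np.linalg.norm(v)))
        p=p+q.apply(s); q=q*R.from_rotvec(2*v)
def show():
    s=r.read_state(); q=R.from_quat(s["eef_rot"]); z=q.apply([0,0,1]);x=q.apply([1,0,0])
    print("t %.2f"%s["time"],"grasp",(np.array(s["ee_pos"])-G*z).round(4),"z",z.round(3),"x",x.round(3),"F",np.round(s["ft_force"],1),"w %.4f"%s["width"],"j",np.round(s["joint_positions"],2))
E
python3 - <<'E'
from h import *
c=camera("top")
k=np.array([onz(c,u,.122) for u in [(189.2,170),(205.5,167.8),(207.2,183.7),(191.3,185.5)]])
print(k.round(3).tolist(), k.mean(0).round(4))
e=[k[0]-k[3],k[1]-k[2]]; f=[k[0]-k[1],k[3]-k[2]]
print("yaw from x-edges",[np.degrees(np.arctan2(v[1],v[0])).round(1) for v in e],"from y-edges",[np.degrees(np.arctan2(-v[0],v[1])).round(1) for v in f])
print("tab top",[onz(c,(402,140),z).round(3) for z in(.27,.285)])
for u in [(310+122/3,125+102/3),(310+268/3,125+160/3),(310+229/3,125+290/3),(310+75/3,125+243/3)]: print("tray",onz(c,u,.058).round(3))
show()
E
```

```text
[[0.488, 0.238, 0.122], [0.493, 0.198, 0.122], [0.454, 0.193, 0.122], [0.45, 0.232, 0.122]] [0.4712 0.2152 0.122 ]
yaw from x-edges [np.float64(8.7), np.float64(6.8)] from y-edges [np.float64(8.0), np.float64(6.6)]
tab top [array([ 0.523, -0.227,  0.27 ]), array([ 0.519, -0.221,  0.285])]
tray [ 0.53  -0.175  0.058]
tray [ 0.479 -0.3    0.058]
tray [ 0.366 -0.261  0.058]
tray [ 0.407 -0.13   0.058]
t 0.25 grasp [ 0.1774 -0.5992  0.2409] z [-0.     0.001 -1.   ] x [ 0.284 -0.959 -0.001] F [-0.1  0.2  0.2] w 0.0873 j [ 1.26  0.33 -0.06  1.46  0.02  1.35 -0.09]
```

```bash
python3 - <<'E'
from h import *
d=np.radians; Y=d(7.5); h=np.array([np.cos(Y),np.sin(Y),0]); c=np.array([.471,.215,0])
g=c-.006*h+[0,0,.085]; o=tool(Y,d(45)); z=o.apply([0,0,1])
plan(cur(),[([.26,-.52,.38],tool(d(14),0)),([.40,-.38,.40],tool(d(12),0)),([.47,-.20,.42],tool(d(10),0)),([.45,-.02,.42],tool(Y,0)),([.40,.12,.34],tool(Y,d(22))),(g-.12*z,o),(g-.04*z,o),(g,o)])
E
```

```text
xyz [-0.053 -0.102 -0.139] a [0.    0.    0.022] |0.180 2.5deg
xyz [-0.102 -0.169 -0.02 ] a [0.    0.    0.017] |0.198 1.9deg
xyz [-0.161 -0.106 -0.02 ] a [0.    0.    0.018] |0.194 2.1deg
xyz [-0.181 -0.012  0.   ] a [0.    0.    0.021] |0.181 2.4deg
xyz [-0.145  0.024  0.079] a [0.192 0.    0.   ] |0.167 22.0deg
xyz [-0.085  0.064  0.153] a [0.201 0.    0.   ] |0.186 23.0deg
xyz [0.   0.   0.08] a [-0.     0.001  0.   ] |0.080 0.1deg
xyz [0.   0.   0.04] a [-0. -0.  0.] |0.040 0.0deg
```

```bash

python3 -m crank '[{"x":-0.053,"y":-0.102,"z":-0.139,"az":0.022,"claw":-1},{"x":-0.053,"y":-0.102,"z":-0.139,"az":0.022,"claw":-1},{"x":-0.053,"y":-0.102,"z":-0.139,"az":0.022,"claw":-1},{"x":-0.053,"y":-0.102,"z":-0.139,"az":0.022,"claw":-1},{"x":-0.053,"y":-0.102,"z":-0.139,"az":0.022,"claw":-1}]' 15
python3 -m crank '[{"x":-0.102,"y":-0.169,"z":-0.02,"az":0.017,"claw":-1},{"x":-0.102,"y":-0.169,"z":-0.02,"az":0.017,"claw":-1},{"x":-0.102,"y":-0.169,"z":-0.02,"az":0.017,"claw":-1},{"x":-0.102,"y":-0.169,"z":-0.02,"az":0.017,"claw":-1},{"x":-0.102,"y":-0.169,"z":-0.02,"az":0.017,"claw":-1}]'
python3 -m crank '[{"x":-0.161,"y":-0.106,"z":-0.02,"az":0.018,"claw":-1},{"x":-0.161,"y":-0.106,"z":-0.02,"az":0.018,"claw":-1},{"x":-0.161,"y":-0.106,"z":-0.02,"az":0.018,"claw":-1},{"x":-0.161,"y":-0.106,"z":-0.02,"az":0.018,"claw":-1},{"x":-0.161,"y":-0.106,"z":-0.02,"az":0.018,"claw":-1}]'
python3 -m crank '[{"x":-0.181,"y":-0.012,"az":0.021,"claw":-1},{"x":-0.181,"y":-0.012,"az":0.021,"claw":-1},{"x":-0.181,"y":-0.012,"az":0.021,"claw":-1},{"x":-0.181,"y":-0.012,"az":0.021,"claw":-1},{"x":-0.181,"y":-0.012,"az":0.021,"claw":-1}]'
python3 -c "from h import *;show()"
```

```text
t 0.25 grasp [ 0.1774 -0.5992  0.2409] z [-0.     0.001 -1.   ] x [ 0.284 -0.959 -0.001] F [-0.1  0.2  0.2] w 0.0873 j [ 1.26  0.33 -0.06  1.46  0.02  1.35 -0.09]schema error: expected keys x, y, z, ax, ay, az, claw
schema error: expected keys x, y, z, ax, ay, az, claw
schema error: expected keys x, y, z, ax, ay, az, claw
schema error: expected keys x, y, z, ax, ay, az, claw
```

```bash

python3 -m crank '[{"x":-0.053,"y":-0.102,"z":-0.139,"ax":0,"ay":0,"az":0.022,"claw":-1},{"x":-0.053,"y":-0.102,"z":-0.139,"ax":0,"ay":0,"az":0.022,"claw":-1},{"x":-0.053,"y":-0.102,"z":-0.139,"ax":0,"ay":0,"az":0.022,"claw":-1},{"x":-0.053,"y":-0.102,"z":-0.139,"ax":0,"ay":0,"az":0.022,"claw":-1},{"x":-0.053,"y":-0.102,"z":-0.139,"ax":0,"ay":0,"az":0.022,"claw":-1}]' 15
python3 -m crank '[{"x":-0.102,"y":-0.169,"z":-0.02,"ax":0,"ay":0,"az":0.017,"claw":-1},{"x":-0.102,"y":-0.169,"z":-0.02,"ax":0,"ay":0,"az":0.017,"claw":-1},{"x":-0.102,"y":-0.169,"z":-0.02,"ax":0,"ay":0,"az":0.017,"claw":-1},{"x":-0.102,"y":-0.169,"z":-0.02,"ax":0,"ay":0,"az":0.017,"claw":-1},{"x":-0.102,"y":-0.169,"z":-0.02,"ax":0,"ay":0,"az":0.017,"claw":-1}]'
python3 -c "from h import *;show()"
```

```text
time: 0.67
ee_pos: [0.2643, -0.5174, 0.3671]
eef_rot: [0.789, -0.614, 0.003, 0.0]
ft_force: [0.8, 0.2, 0.7]
width: 0.0869
time: 1.08
ee_pos: [0.4018, -0.3768, 0.3819]
eef_rot: [0.778, -0.628, 0.0, -0.0]
ft_force: [0.9, -0.3, 0.3]
width: 0.0872
t 1.08 grasp [ 0.4018 -0.3768  0.4006] z [ 0.001  0.    -1.   ] x [ 0.211 -0.978 -0.   ] F [ 0.9 -0.3  0.3] w 0.0872 j [ 0.9   0.15 -0.26  1.36  0.04  1.64 -0.72]
```

```bash

python3 -m crank '[{"x":-0.161,"y":-0.106,"z":-0.02,"ax":0,"ay":0,"az":0.018,"claw":-1},{"x":-0.161,"y":-0.106,"z":-0.02,"ax":0,"ay":0,"az":0.018,"claw":-1},{"x":-0.161,"y":-0.106,"z":-0.02,"ax":0,"ay":0,"az":0.018,"claw":-1},{"x":-0.161,"y":-0.106,"z":-0.02,"ax":0,"ay":0,"az":0.018,"claw":-1},{"x":-0.161,"y":-0.106,"z":-0.02,"ax":0,"ay":0,"az":0.018,"claw":-1}]'
python3 -m crank '[{"x":-0.181,"y":-0.012,"z":0,"ax":0,"ay":0,"az":0.021,"claw":-1},{"x":-0.181,"y":-0.012,"z":0,"ax":0,"ay":0,"az":0.021,"claw":-1},{"x":-0.181,"y":-0.012,"z":0,"ax":0,"ay":0,"az":0.021,"claw":-1},{"x":-0.181,"y":-0.012,"z":0,"ax":0,"ay":0,"az":0.021,"claw":-1},{"x":-0.181,"y":-0.012,"z":0,"ax":0,"ay":0,"az":0.021,"claw":-1}]'
python3 -m crank '[{"x":-0.145,"y":0.024,"z":0.079,"ax":0.192,"ay":0,"az":0,"claw":-1},{"x":-0.145,"y":0.024,"z":0.079,"ax":0.192,"ay":0,"az":0,"claw":-1},{"x":-0.145,"y":0.024,"z":0.079,"ax":0.192,"ay":0,"az":0,"claw":-1},{"x":-0.145,"y":0.024,"z":0.079,"ax":0.192,"ay":0,"az":0,"claw":-1},{"x":-0.145,"y":0.024,"z":0.079,"ax":0.192,"ay":0,"az":0,"claw":-1}]'
python3 -m crank '[{"x":-0.085,"y":0.064,"z":0.153,"ax":0.201,"ay":0,"az":0,"claw":-1},{"x":-0.085,"y":0.064,"z":0.153,"ax":0.201,"ay":0,"az":0,"claw":-1},{"x":-0.085,"y":0.064,"z":0.153,"ax":0.201,"ay":0,"az":0,"claw":-1},{"x":-0.085,"y":0.064,"z":0.153,"ax":0.201,"ay":0,"az":0,"claw":-1},{"x":-0.085,"y":0.064,"z":0.153,"ax":0.201,"ay":0,"az":0,"claw":-1}]'
python3 - <<'E'
from h import *
show()
d=np.radians; Y=d(7.5); h=np.array([np.cos(Y),np.sin(Y),0]); c=np.array([.471,.215,0])
g=c-.006*h+[0,0,.085]; o=tool(Y,d(45)); z=o.apply([0,0,1])
plan(cur(),[(g-.04*z,o),(g,o)])
a=camera("side")["color"];b=camera("top")["color"]
f=lambda im,x,y:cv2.resize(im[y:y+150,x:x+150],(600,600),interpolation=cv2.INTER_CUBIC)
cv2.imwrite("pics/pre.png",cv2.resize(np.hstack([f(a,180,90),f(b,130,130)]),(800,400)))
E
```

```text
time: 1.5
ee_pos: [0.4709, -0.1959, 0.4021]
eef_rot: [0.767, -0.642, 0.0, -0.0]
ft_force: [-0.5, 0.7, 0.1]
width: 0.0873
time: 1.92
ee_pos: [0.4494, -0.0136, 0.402]
eef_rot: [0.754, -0.656, 0.0, -0.0]
ft_force: [-0.3, 0.7, 0.0]
width: 0.0868
time: 2.33
ee_pos: [0.4056, 0.1212, 0.3195]
eef_rot: [0.738, -0.648, 0.126, -0.143]
ft_force: [0.2, -0.2, -0.6]
width: 0.0871
time: 2.75
ee_pos: [0.4174, 0.1359, 0.2708]
eef_rot: [0.713, -0.647, 0.193, -0.188]
ft_force: [1.7, -1.6, 0.7]
width: 0.0871
t 2.75 grasp [0.4077 0.1356 0.2868] z [ 0.518  0.019 -0.855] x [ 0.088 -0.996  0.032] F [ 1.7 -1.6  0.7] w 0.0871 j [-0.36 -0.5  -0.21  2.23  0.21  0.94 -2.14]
xyz [-0.078  0.054  0.164] a [ 0.121 -0.026 -0.007] |0.189 14.2deg
xyz [-0.   -0.    0.04] a [-0.  0. -0.] |0.040 0.0deg
```

View pics/pre.png

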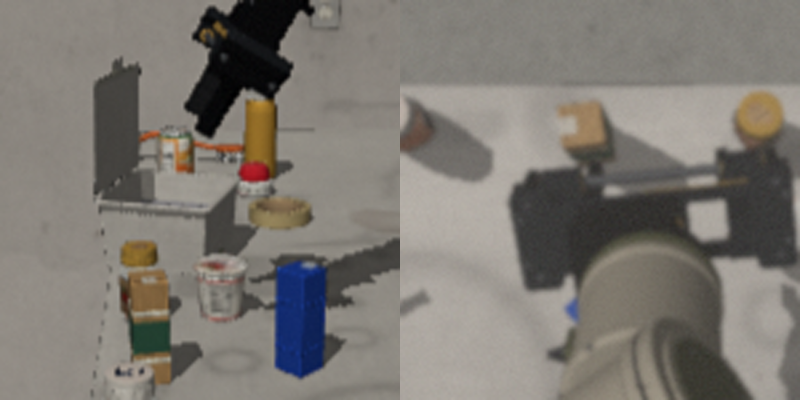

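The side view shows the gripper tilted at (240,90) and clear of everything, but joint 2 hit its -0.5 limit. I'll fit a simple arm model from the recorded joint readings to check which tilts can be reached.

```bash
cat > kin.py <<'E'
from h import *
import itertools
from scipy.optimize import least_squares
D=[([1.26,.332,-.065,1.46,.022,1.35,-.088],[.17726,-.59893,.22174],[.8012,-.5984,-.0006,-.0004]),
   ([.90,.15,-.26,1.36,.04,1.64,-.72],[.4018,-.3768,.3819],[.778,-.628,0,0]),
   ([-.36,-.5,-.21,2.23,.21,.94,-2.14],[.4174,.1359,.2708],[.713,-.647,.193,-.188])]
def fk(j,P,sg):
    H,a,b,L,e,f=P; s=sg
    r1=R.from_euler("ZY",[s[0]*j[0],j[1]]); r2=r1*R.from_euler("ZY",[s[1]*j[2],j[3]]); r3=r2*R.from_euler("ZY",[s[2]*j[4],j[5]])
    p=np.array([0,0,H])+r1.apply([e,0,a])+r2.apply([-e,0,b])+r3.apply([f,0,L])
    return p,r3*R.from_euler("Z",s[3]*j[6])
best=None
for sg in itertools.product([-1,1],repeat=4):
    res=lambda P:np.concatenate([fk(j,P,sg)[0]-p for j,p,q in D])
    s=least_squares(res,[.3,.35,.35,.3,0,0]); 
    if best is None or s.cost<best[0]: best=(s.cost,s.x,sg)
if __name__=="__main__":
    print(best, np.abs(best[2]))
    for s3 in(-1,1):
        sg=best[2][:3]+(s3,)
        print(s3,[((fk(j,best[1],sg)[1]).inv()*R.from_quat(q)).as_rotvec().round(2) for j,p,q in D],[(fk(j,best[1],sg)[0]-p).round(3) for j,p,q in D])
E
python3 kin.py
```

```text
(np.float64(0.0012081686869001103), array([0.18565306, 0.48538819, 0.514365  , 0.38857768, 0.09607436,
       0.137179  ]), (-1, -1, -1, -1)) [1 1 1 1]
-1 [array([-0.  , -0.  , -3.14]), array([-0.  ,  0.01,  3.13]), array([0.01, 0.01, 3.13])] [array([ 0.039,  0.002, -0.016]), array([-0.006,  0.021,  0.011]), array([-0.002,  0.006,  0.005])]
1 [array([-0.  , -0.  , -2.96]), array([ 0.  , -0.  , -1.71]), array([ 0.  , -0.  ,  1.13])] [array([ 0.039,  0.002, -0.016]), array([-0.006,  0.021,  0.011]), array([-0.002,  0.006,  0.005])]
```

```bash
cat > kin.py <<'E'
from h import *
from scipy.optimize import least_squares
D=[([1.26,.332,-.065,1.46,.022,1.35,-.088],[.17726,-.59893,.22174]),
   ([.90,.15,-.26,1.36,.04,1.64,-.72],[.4018,-.3768,.3819]),
   ([-.36,-.5,-.21,2.23,.21,.94,-2.14],[.4174,.1359,.2708])]
def fk(j,P):
    H,a,b,L,e,e2,f,c=P
    r0=R.from_euler("Z",-j[0]); r1=r0*R.from_euler("Y",j[1]); r2=r1*R.from_euler("ZY",[-j[2],j[3]]); r3=r2*R.from_euler("ZY",[-j[4],j[5]])
    p=np.array([0,0,H])+r0.apply([c,0,0])+r1.apply([e,0,a])+r2.apply([e2,0,b])+r3.apply([f,0,L])
    return p,r3*R.from_euler("Z",np.pi-j[6])
x0=np.array([.3,.35,.35,.3,0,0,0,0])
S=least_squares(lambda P:np.concatenate([*[(fk(j,P)[0]-p)*100 for j,p in D],(P-x0)*.03*np.array([1,1,1,1,3,3,3,3])]),x0); P=S.x
lo=np.array([-2.6,-.5,-1.47,.16,-1.27,.06,-2.6]);hi=np.array([2.6,2.12,1.34,2.42,4.41,2.06,2.6])
def ik(g,o,j0):
    t=np.array(g)+o.apply([0,0,G])
    def res(j):
        p,q=fk(j,P); return np.concatenate([(p-t)*10,(q.inv()*o).as_rotvec()*3,(j-j0)*.01])
    s=least_squares(res,np.clip(j0,lo+.01,hi-.01),bounds=(lo,hi)); p,q=fk(s.x,P)
    return s.x,np.linalg.norm(p-t),np.degrees((q.inv()*o).magnitude())
E
python3 - <<'E'
from kin import *
print(P.round(3),[(fk(j,P)[0]-np.array(p)).round(4) for j,p in D])
d=np.radians; Y=d(7.5); h=np.array([np.cos(Y),np.sin(Y),0]); c=np.array([.471,.215,0])
j0=np.array(r.read_state()["joint_positions"])
for T in(0,15,25,30,35,40,45): 
    j,e,a=ik(c-.006*h+[0,0,.085],tool(Y,d(T)),j0); print("start",T,j.round(2),round(e,4),round(a,1))
for T in(0,-30,-40,-45,-50,-60,-70):
    j,e,a=ik(c-.02*h+[0,0,.026],tool(Y,d(T)),j0); print("end",T,j.round(2),round(e,4),round(a,1))
E
```

```text
[ 0.214  0.424  0.439  0.294  0.09  -0.027  0.142  0.11 ] [array([0.0313, 0.0105, 0.0001]), array([-0.006 , -0.0055, -0.    ]), array([ 0.    , -0.0004, -0.    ])]
start 0 [-0.32  0.23 -0.24  2.    0.07  0.92 -2.03] 0.0 0.0
start 15 [-0.43  0.05 -0.19  2.19  0.21  0.68 -2.21] 0.0 0.0
start 25 [-0.64 -0.05 -0.02  2.34  0.45  0.51 -2.46] 0.0 0.0
start 30 [-0.92 -0.07  0.37  2.39  0.62  0.41 -2.51] 0.0 0.0
start 35 [-1.21 -0.05  0.9   2.31  0.49  0.29 -2.18] 0.0 0.0
start 40 [-1.37 -0.03  1.17  2.28  0.38  0.19 -1.97] 0.0 0.0
start 45 [-1.51 -0.01  1.34  2.28  0.38  0.08 -1.97] 0.0 0.0
end 0 [-0.33  0.29 -0.24  2.08  0.1   0.78 -2.08] 0.0 0.0
end -30 [-0.26  0.66 -0.25  1.73 -0.03  1.25 -1.92] 0.0 0.0
end -40 [-0.25  0.78 -0.24  1.64 -0.05  1.4  -1.9 ] 0.0 0.0
end -45 [-0.25  0.84 -0.24  1.59 -0.07  1.47 -1.89] 0.0 0.0
end -50 [-0.25  0.89 -0.24  1.55 -0.08  1.54 -1.89] 0.0 0.0
end -60 [-0.25  1.   -0.24  1.48 -0.11  1.68 -1.88] 0.0 0.0
end -70 [-0.25  1.1  -0.23  1.43 -0.14  1.8  -1.88] 0.0 0.0
```

```bash
python3 - <<'E'
from kin import *
d=np.radians; Y=d(7.5); h=np.array([np.cos(Y),np.sin(Y),0]); c=np.array([.471,.215,0])
g=c-.008*h+[0,0,.088]; o=tool(Y,d(25)); z=o.apply([0,0,1])
j=np.array(r.read_state()["joint_positions"])
for k in(.11,.05,0):
    j,e,a=ik(g-k*z,o,j); print(k,j.round(2),round(e,4),round(a,1))
plan(cur(),[(g-.11*z,o),(g-.03*z,o),(g,o)])
E
```

```text
0.11 [-0.49 -0.27 -0.26  2.29  0.26  0.78 -2.34] 0.0 0.0
0.05 [-0.52 -0.16 -0.23  2.33  0.36  0.64 -2.45] 0.0 0.0
0 [-0.58 -0.06 -0.15  2.36  0.48  0.53 -2.56] 0.0 0.0
xyz [-0.072  0.033  0.089] a [-0.05  -0.023 -0.007] |0.119 6.4deg
xyz [-0.    0.    0.08] a [-0. -0.  0.] |0.080 0.0deg
xyz [-0.    0.    0.03] a [-0. -0.  0.] |0.030 0.0deg
```

```bash

python3 -m crank '[{"x":-0.072,"y":0.033,"z":0.089,"ax":-0.05,"ay":-0.023,"az":-0.007,"claw":-1},{"x":-0.072,"y":0.033,"z":0.089,"ax":-0.05,"ay":-0.023,"az":-0.007,"claw":-1},{"x":-0.072,"y":0.033,"z":0.089,"ax":-0.05,"ay":-0.023,"az":-0.007,"claw":-1},{"x":-0.072,"y":0.033,"z":0.089,"ax":-0.05,"ay":-0.023,"az":-0.007,"claw":-1},{"x":-0.072,"y":0.033,"z":0.089,"ax":-0.05,"ay":-0.023,"az":-0.007,"claw":-1}]' >/dev/null
python3 - <<'E'
from kin import *
show()
d=np.radians; Y=d(7.5); h=np.array([np.cos(Y),np.sin(Y),0]); c=np.array([.471,.215,0])
g=c-.008*h+[0,0,.088]; o=tool(Y,d(25)); z=o.apply([0,0,1])
plan(cur(),[(g-.11*z,o),(g-.03*z,o),(g,o)])
E
```

```text
t 3.27 grasp [0.4203 0.2038 0.1907] z [ 0.419  0.051 -0.906] x [ 0.122 -0.993  0.   ] F [ 0.4 -0.2  1.1] w 0.0872 j [-0.38 -0.24 -0.3   2.23  0.22  0.78 -2.26]
xyz [-0.004  0.004  0.002] a [ 0.    -0.002 -0.004] |0.006 0.5deg
xyz [-0.   -0.    0.08] a [0. 0. 0.] |0.080 0.0deg
xyz [-0.   -0.    0.03] a [0. 0. 0.] |0.030 0.0deg
```

Reached. Now I approach, adding the small correction.

```bash

python3 -m crank '[{"x":-0.004,"y":0.004,"z":0.02,"ax":0,"ay":-0.002,"az":-0.004,"claw":-1},{"x":-0.004,"y":0.004,"z":0.04,"ax":0,"ay":-0.002,"az":-0.004,"claw":-1},{"x":-0.004,"y":0.004,"z":0.06,"ax":0,"ay":-0.002,"az":-0.004,"claw":-1},{"x":-0.004,"y":0.004,"z":0.082,"ax":0,"ay":-0.002,"az":-0.004,"claw":-1},{"x":-0.004,"y":0.004,"z":0.082,"ax":0,"ay":-0.002,"az":-0.004,"claw":-1}]' >/dev/null
python3 - <<'E'
from kin import *
show()
d=np.radians; Y=d(7.5); h=np.array([np.cos(Y),np.sin(Y),0]); c=np.array([.471,.215,0])
g=c-.008*h+[0,0,.088]; o=tool(Y,d(25)); z=o.apply([0,0,1])
plan(cur(),[(g,o)])
a=camera("side")["color"];b=camera("top")["color"]
f=lambda im,x,y:cv2.resize(im[y:y+120,x:x+120],(600,600),interpolation=cv2.INTER_CUBIC)
cv2.imwrite("pics/pre2.png",cv2.resize(np.hstack([f(a,190,140),f(b,140,130)]),(800,400)))
E
```

```text
t 3.68 grasp [0.452  0.2101 0.1145] z [ 0.42   0.054 -0.906] x [ 0.127 -0.992 -0.   ] F [-1.6 -0.5 -0.3] w 0.0873 j [-0.35 -0.06 -0.32  2.26  0.37  0.59 -2.39]
xyz [-0.002  0.001  0.029] a [-0.001 -0.001 -0.001] |0.029 0.2deg
```

View pics/pre2.png

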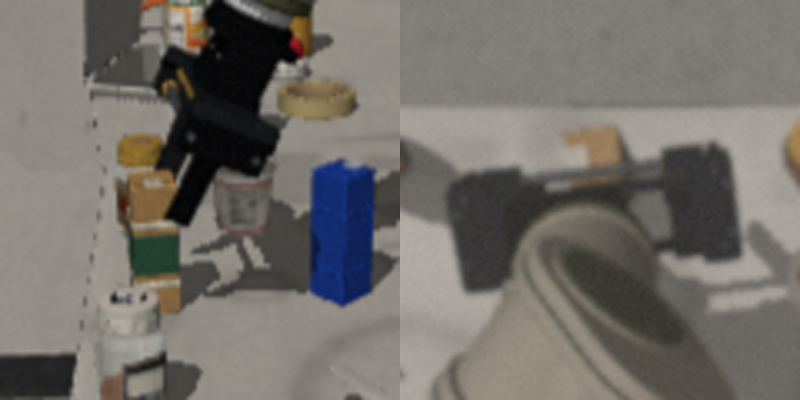

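The fingers straddle the carton: the side crop shows the near finger at (185,215) beside the carton at (155,240), and the blue box is clear. I'll go down and close.

```bash

python3 -m crank '[{"x":-0.002,"y":0.001,"z":0.015,"ax":0,"ay":0,"az":0,"claw":-1},{"x":-0.002,"y":0.001,"z":0.029,"ax":0,"ay":0,"az":0,"claw":-1},{"x":-0.002,"y":0.001,"z":0.029,"ax":0,"ay":0,"az":0,"claw":-1},{"x":-0.002,"y":0.001,"z":0.029,"ax":0,"ay":0,"az":0,"claw":1},{"x":-0.002,"y":0.001,"z":0.029,"ax":0,"ay":0,"az":0,"claw":1}]' 25
python3 -m crank '[{"x":0,"y":0,"z":0,"ax":0,"ay":0,"az":0,"claw":1},{"x":0,"y":0,"z":0,"ax":0,"ay":0,"az":0,"claw":1},{"x":0,"y":0,"z":0,"ax":0,"ay":0,"az":0,"claw":1},{"x":0,"y":0,"z":0,"ax":0,"ay":0,"az":0,"claw":1},{"x":0,"y":0,"z":0,"ax":0,"ay":0,"az":0,"claw":1}]'
python3 - <<'E'
from kin import *
show()
d=np.radians; Y=d(7.5); h=np.array([np.cos(Y),np.sin(Y),0])
p,q=cur(); g=p-q.apply([0,0,G])
T=[25,0,-30,-50,-65]; 
tg=[(g+[0,0,.05],tool(Y,d(25))),(g+[0,0,.05]-.005*h,tool(Y,d(-5))),(g+[0,0,.04]-.005*h,tool(Y,d(-35))),(g+[0,0,-.02]-.005*h,tool(Y,d(-65))),(np.r_[(g-.005*h)[:2],.032],tool(Y,d(-65))),(np.r_[(g-.005*h)[:2],.028],tool(Y,d(-65)))]
j=np.array(r.read_state()["joint_positions"])
for a,b in tg: j,e,w=ik(a,b,j); print(j.round(2),round(e,4),round(w,1))
plan((p,q),tg)
E
```

```text
time: 4.2
ee_pos: [0.4703, 0.2173, 0.0739]
eef_rot: [0.734, -0.643, 0.144, -0.165]
ft_force: [0.7, -0.2, -0.5]
width: 0.0799
time: 4.62
ee_pos: [0.4697, 0.2173, 0.0722]
eef_rot: [0.734, -0.643, 0.143, -0.165]
ft_force: [-0.1, 0.2, 0.1]
width: 0.0485
t 4.62 grasp [0.4618 0.2163 0.0891] z [ 0.422  0.057 -0.905] x [ 0.132 -0.991 -0.001] F [-0.1  0.2  0.1] w 0.0485 j [-0.35  0.02 -0.32  2.26  0.45  0.53 -2.46]
[-0.43 -0.12 -0.36  2.27  0.36  0.66 -2.48] 0.0 0.0
[-0.2   0.24 -0.44  1.9   0.06  1.11 -2.11] 0.0 0.0
[-0.19  0.6  -0.41  1.64 -0.03  1.5  -2.02] 0.0 0.0
[-0.2   1.   -0.37  1.45 -0.11  1.79 -1.99] 0.0 0.0
[-0.21  1.07 -0.36  1.42 -0.09  1.76 -1.98] 0.0 0.0
[-0.21  1.08 -0.36  1.42 -0.09  1.75 -1.98] 0.0 0.0
xyz [-0.    -0.021 -0.045] a [-0.002  0.001  0.   ] |0.050 0.3deg
xyz [-0.     0.014 -0.005] a [-0.262 -0.     0.   ] |0.015 30.0deg
xyz [-0.     0.008  0.007] a [-0.262 -0.     0.   ] |0.011 30.0deg
xyz [-0.    -0.025  0.047] a [-0.261 -0.    -0.   ] |0.053 29.9deg
xyz [-0.    -0.034  0.016] a [-0. -0. -0.] |0.038 0.0deg
xyz [-0.    -0.003  0.001] a [-0. -0. -0.] |0.003 0.0deg
```

```bash

python3 -m crank '[{"x":0,"y":0,"z":0,"ax":0,"ay":0,"az":0,"claw":1},{"x":0,"y":0,"z":0,"ax":0,"ay":0,"az":0,"claw":1},{"x":0,"y":0,"z":0,"ax":0,"ay":0,"az":0,"claw":1},{"x":0,"y":0,"z":0,"ax":0,"ay":0,"az":0,"claw":1},{"x":0,"y":0,"z":0,"ax":0,"ay":0,"az":0,"claw":1}]'
python3 -m crank '[{"x":0,"y":-0.004,"z":-0.009,"ax":0,"ay":0,"az":0,"claw":1},{"x":0,"y":-0.010,"z":-0.021,"ax":0,"ay":0,"az":0,"claw":1},{"x":0,"y":-0.016,"z":-0.034,"ax":0,"ay":0,"az":0,"claw":1},{"x":0,"y":-0.021,"z":-0.045,"ax":0,"ay":0,"az":0,"claw":1},{"x":0,"y":-0.021,"z":-0.045,"ax":0,"ay":0,"az":0,"claw":1}]'
python3 - <<'E'
from kin import *
show()
s=camera("side");t=camera("top")
f=lambda im,x,y:cv2.resize(im[y:y+120,x:x+120],(600,600),interpolation=cv2.INTER_CUBIC)
cv2.imwrite("pics/lift.png",cv2.resize(np.hstack([f(s["color"],190,140),f(t["color"],140,130)]),(800,400)))
E
```

```text
time: 5.03
ee_pos: [0.4697, 0.2174, 0.0721]
eef_rot: [0.734, -0.643, 0.143, -0.165]
ft_force: [-0.4, -0.4, 1.5]
width: 0.04
time: 5.45
ee_pos: [0.4703, 0.2177, 0.1236]
eef_rot: [0.734, -0.643, 0.144, -0.166]
ft_force: [0.3, 0.5, -2.3]
width: 0.0399
t 5.45 grasp [0.4624 0.2166 0.1405] z [ 0.424  0.058 -0.904] x [ 0.132 -0.991 -0.002] F [ 0.3  0.5 -2.3] w 0.0399 j [-0.35 -0.07 -0.31  2.21  0.33  0.64 -2.33]
```

The grip holds: width is 40 mm and the weight reads 2.3 N. Now I rotate it in the air.

```bash

python3 -m crank '[{"x":0,"y":0.003,"z":-0.001,"ax":-0.06,"ay":0,"az":0,"claw":1},{"x":0,"y":0.006,"z":-0.002,"ax":-0.12,"ay":0,"az":0,"claw":1},{"x":0,"y":0.010,"z":-0.003,"ax":-0.18,"ay":0,"az":0,"claw":1},{"x":0,"y":0.013,"z":-0.004,"ax":-0.23,"ay":0,"az":0,"claw":1},{"x":0,"y":0.014,"z":-0.005,"ax":-0.262,"ay":0,"az":0,"claw":1}]' >/dev/null
python3 -m crank '[{"x":0,"y":0.002,"z":0.001,"ax":-0.06,"ay":0,"az":0,"claw":1},{"x":0,"y":0.004,"z":0.003,"ax":-0.12,"ay":0,"az":0,"claw":1},{"x":0,"y":0.006,"z":0.005,"ax":-0.18,"ay":0,"az":0,"claw":1},{"x":0,"y":0.007,"z":0.006,"ax":-0.23,"ay":0,"az":0,"claw":1},{"x":0,"y":0.008,"z":0.007,"ax":-0.262,"ay":0,"az":0,"claw":1}]' >/dev/null
python3 - <<'E'
from kin import *
show()
d=np.radians; Y=d(7.5); h=np.array([np.cos(Y),np.sin(Y),0])
p,q=cur(); g=p-q.apply([0,0,G])
plan((p,q),[(np.r_[.457,.216,.07],tool(Y,d(-65))),(np.r_[.457,.216,.036],tool(Y,d(-65)))])
E
```

```text
t 6.38 grasp [0.4573 0.2146 0.1265] z [-0.572 -0.076 -0.817] x [ 0.13  -0.991  0.001] F [-0.1  0.1 -2.6] w 0.0396 j [-0.28  0.62 -0.19  1.44 -0.09  1.68 -1.9 ]
xyz [-0.001 -0.023  0.044] a [-0.26 -0.   -0.  ] |0.050 29.8deg
xyz [-0.    -0.031  0.014] a [ 0.    -0.    -0.001] |0.034 0.1deg
```

```bash

python3 -m crank '[{"x":0,"y":-0.003,"z":0.009,"ax":-0.06,"ay":0,"az":0,"claw":1},{"x":0,"y":-0.008,"z":0.018,"ax":-0.12,"ay":0,"az":0,"claw":1},{"x":0,"y":-0.013,"z":0.027,"ax":-0.18,"ay":0,"az":0,"claw":1},{"x":-0.001,"y":-0.018,"z":0.036,"ax":-0.23,"ay":0,"az":0,"claw":1},{"x":-0.001,"y":-0.023,"z":0.044,"ax":-0.26,"ay":0,"az":0,"claw":1}]' >/dev/null
python3 -c "from h import *;show()"
python3 -m crank '[{"x":0,"y":-0.008,"z":0.004,"ax":0,"ay":0,"az":0,"claw":1},{"x":0,"y":-0.016,"z":0.007,"ax":0,"ay":0,"az":0,"claw":1},{"x":0,"y":-0.024,"z":0.011,"ax":0,"ay":0,"az":0,"claw":1},{"x":0,"y":-0.031,"z":0.014,"ax":0,"ay":0,"az":0,"claw":1},{"x":0,"y":-0.031,"z":0.014,"ax":0,"ay":0,"az":0,"claw":1}]' >/dev/null
python3 - <<'E'
from kin import *
show()
s=camera("side");t=camera("top")
f=lambda im,x,y:cv2.resize(im[y:y+120,x:x+120],(600,600),interpolation=cv2.INTER_CUBIC)
cv2.imwrite("pics/low.png",cv2.resize(np.hstack([f(s["color"],190,160),f(t["color"],140,130)]),(800,400)))
E
```

```text
t 6.80 grasp [0.4511 0.2153 0.0649] z [-0.896 -0.118 -0.428] x [ 0.129 -0.992  0.003] F [-2.4 -1.6 -4.6] w 0.0399 j [-0.22  1.06 -0.3   1.12 -0.11  2.06 -1.96]
t 7.22 grasp [0.4524 0.2162 0.0353] z [-0.892 -0.116 -0.436] x [ 0.13  -0.992 -0.001] F [-0.3  0.4 -3.1] w 0.0397 j [-0.22  1.1  -0.29  1.11 -0.1   2.02 -1.95]
```

View pics/low.png

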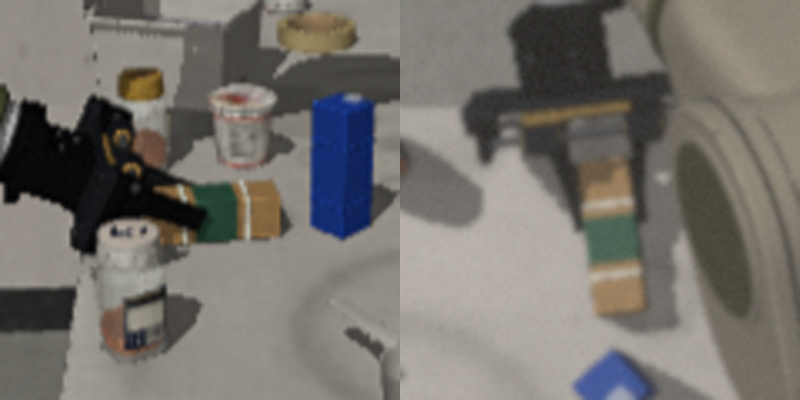

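The carton is nearly level just above the counter: in the side crop it spans (160,200) to (280,210), with nothing touched. I'll lower it gently until it makes contact.

```bash

python3 -m crank '[{"x":0,"y":-0.0015,"z":0.0007,"ax":0,"ay":0,"az":0,"claw":1},{"x":0,"y":-0.003,"z":0.0014,"ax":0,"ay":0,"az":0,"claw":1},{"x":0,"y":-0.004,"z":0.002,"ax":0,"ay":0,"az":0,"claw":1},{"x":0,"y":-0.005,"z":0.0025,"ax":0,"ay":0,"az":0,"claw":1},{"x":0,"y":-0.005,"z":0.0025,"ax":0,"ay":0,"az":0,"claw":1}]' >/dev/null
python3 -c "from h import *;show()"
python3 -m crank '[{"x":0,"y":-0.0005,"z":0.0002,"ax":0,"ay":0,"az":0,"claw":1},{"x":0,"y":-0.001,"z":0.0005,"ax":0,"ay":0,"az":0,"claw":1},{"x":0,"y":-0.0013,"z":0.0007,"ax":0,"ay":0,"az":0,"claw":1},{"x":0,"y":-0.0013,"z":0.0007,"ax":0,"ay":0,"az":0,"claw":1},{"x":0,"y":-0.0013,"z":0.0007,"ax":0,"ay":0,"az":0,"claw":1}]' >/dev/null
python3 -c "from h import *;show()"
```

```text
t 7.73 grasp [0.4527 0.2166 0.0328] z [-0.894 -0.115 -0.434] x [ 0.13  -0.992 -0.004] F [ 2.9  0.2 12.7] w 0.0394 j [-0.22  1.11 -0.3   1.11 -0.1   2.02 -1.95]
t 8.15 grasp [0.4527 0.2166 0.0327] z [-0.894 -0.115 -0.433] x [ 0.13  -0.992 -0.004] F [ 2.9 -0.5 21.9] w 0.0398 j [-0.22  1.11 -0.3   1.11 -0.1   2.02 -1.95]
```

```bash

python3 -m crank '[{"x":0,"y":0.001,"z":-0.0005,"ax":0,"ay":0,"az":0,"claw":1},{"x":0,"y":0.001,"z":-0.0005,"ax":0,"ay":0,"az":0,"claw":-0.5},{"x":0,"y":0.001,"z":-0.0005,"ax":0,"ay":0,"az":0,"claw":-0.5},{"x":0,"y":0.001,"z":-0.0005,"ax":0,"ay":0,"az":0,"claw":-0.5},{"x":0,"y":0.001,"z":-0.0005,"ax":0,"ay":0,"az":0,"claw":-0.5}]' >/dev/null
python3 - <<'E'
from kin import *
show()
s=camera("side");t=camera("top")
f=lambda im,x,y:cv2.resize(im[y:y+120,x:x+120],(600,600),interpolation=cv2.INTER_CUBIC)
cv2.imwrite("pics/rel.png",cv2.resize(np.hstack([f(s["color"],190,160),f(t["color"],140,130)]),(800,400)))
d=np.radians; Y=d(7.5); h=np.array([np.cos(Y),np.sin(Y),0])
p,q=cur(); g=p-q.apply([0,0,G]); z=q.apply([0,0,1])
tg=[(g-.09*z,q),(g-.09*z+[0,0,.12],tool(Y,d(-35))),([.44,.21,.24],tool(Y,d(-5))),([.43,.213,.17],tool(Y,0))]
plan((p,q),tg)
j=np.array(r.read_state()["joint_positions"])
for a,b in tg: j,e,w=ik(a,b,j); print(j.round(2),round(e,4),round(w,1))
E
```

```text
t 8.57 grasp [0.4521 0.2162 0.0297] z [-0.893 -0.115 -0.434] x [ 0.129 -0.992 -0.002] F [ 0.1 -0.4 -0.3] w 0.0587 j [-0.22  1.11 -0.29  1.11 -0.09  2.02 -1.95]
xyz [ 0.   -0.   -0.09] a [0. 0. 0.] |0.090 0.0deg
xyz [-0.     0.099 -0.055] a [0.255 0.001 0.001] |0.113 29.2deg
xyz [0.004 0.097 0.01 ] a [ 0.262  0.    -0.001] |0.098 30.0deg
xyz [-0.004  0.002  0.07 ] a [0.044 0.    0.   ] |0.070 5.0deg
[-0.24  1.13 -0.3   1.13 -0.1   1.97 -1.95] 0.0 0.0
[-0.22  0.68 -0.33  1.33 -0.02  1.73 -1.98] 0.0 0.0
[-0.19  0.1  -0.43  1.82  0.    1.3  -2.06] 0.0 0.0
[-0.22  0.09 -0.44  1.99  0.04  1.08 -2.12] 0.0 0.0
```

```bash

python3 -m crank '[{"x":0,"y":0,"z":-0.02,"ax":0,"ay":0,"az":0,"claw":-0.5},{"x":0,"y":0,"z":-0.04,"ax":0,"ay":0,"az":0,"claw":-0.5},{"x":0,"y":0,"z":-0.065,"ax":0,"ay":0,"az":0,"claw":-0.5},{"x":0,"y":0,"z":-0.09,"ax":0,"ay":0,"az":0,"claw":-0.5},{"x":0,"y":0,"z":-0.09,"ax":0,"ay":0,"az":0,"claw":-0.5}]' >/dev/null
python3 -m crank '[{"x":0,"y":0.099,"z":-0.055,"ax":0.255,"ay":0.001,"az":0.001,"claw":-0.5},{"x":0,"y":0.099,"z":-0.055,"ax":0.255,"ay":0.001,"az":0.001,"claw":-0.5},{"x":0,"y":0.099,"z":-0.055,"ax":0.255,"ay":0.001,"az":0.001,"claw":-0.5},{"x":0,"y":0.099,"z":-0.055,"ax":0.255,"ay":0.001,"az":0.001,"claw":-0.5},{"x":0,"y":0.099,"z":-0.055,"ax":0.255,"ay":0.001,"az":0.001,"claw":-0.5}]' >/dev/null
python3 -m crank '[{"x":0.004,"y":0.097,"z":0.01,"ax":0.262,"ay":0,"az":-0.001,"claw":-0.5},{"x":0.004,"y":0.097,"z":0.01,"ax":0.262,"ay":0,"az":-0.001,"claw":-0.5},{"x":0.004,"y":0.097,"z":0.01,"ax":0.262,"ay":0,"az":-0.001,"claw":-0.5},{"x":0.004,"y":0.097,"z":0.01,"ax":0.262,"ay":0,"az":-0.001,"claw":-0.5},{"x":0.004,"y":0.097,"z":0.01,"ax":0.262,"ay":0,"az":-0.001,"claw":-0.5}]' >/dev/null
python3 - <<'E'
from kin import *
show()
s=camera("side");t=camera("top")
f=lambda im,x,y:cv2.resize(im[y:y+120,x:x+120],(600,600),interpolation=cv2.INTER_CUBIC)
cv2.imwrite("pics/laid.png",cv2.resize(np.hstack([f(s["color"],190,160),f(t["color"],140,130)]),(800,400)))
# green band centroid, side and top, intersect rays
for c in(s,t):
    hsv=cv2.cvtColor(c["color"],cv2.COLOR_BGR2HSV); m=cv2.inRange(hsv,(70,80,30),(95,255,160)); 
    n,l,st,ce=cv2.connectedComponentsWithStats(m); i=1+np.argmax(st[1:,4]); print(st[i],ce[i].round(1),onz(c,ce[i],.04).round(4))
E
```

```text
t 9.92 grasp [0.4274 0.205  0.273 ] z [ 0.162  0.101 -0.982] x [ 0.065 -0.994 -0.092] F [-0.5  0.   0.9] w 0.0653 j [ 0.04 -0.15 -0.52  1.91 -0.1   1.17 -1.96]
[248 216  13  17 182] [254.4 224.1] [0.4201 0.2627 0.04  ]Traceback (most recent call last):
  File "<stdin>", line 9, in <module>
    return _wrapfunc(a, 'argmax', axis=axis, out=out, **kwds)
    return bound(*args, **kwds)
ValueError: attempt to get argmax of an empty sequence
```

View pics/laid.png

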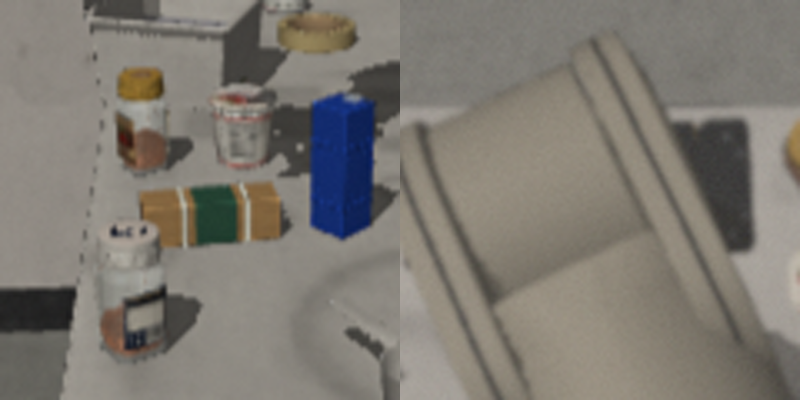

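The side crop shows the carton lying flat and free from (140,190) to (280,240), with the jars, tub and blue box unmoved. The arm hides it from the top camera, so I'll check its position from its bottom edge in the side view.

```bash
python3 - <<'E'
from kin import *
s=camera("side")
a=onz(s,(234.1,233.5),0);b=onz(s,(274,231.4),0); print(a.round(3),b.round(3),np.linalg.norm(a-b), np.degrees(np.arctan2(*(a-b)[1::-1])))
d=np.radians; Y=d(7.5); h=np.array([np.cos(Y),np.sin(Y),0]); n=np.array([-h[1],h[0],0])
print("mid from edge",((a+b)/2-.02*n).round(4), "predicted",(np.array([.4527,.2166,0])-.0275*h).round(4))
m=np.array([.4254,.213,0])
tg=[(m+[0,0,.15],tool(Y,0)),(m+[0,0,.07],tool(Y,0)),(m+[0,0,.024],tool(Y,0))]
plan(cur(),tg)
j=np.array(r.read_state()["joint_positions"])
for x,y in tg: j,e,w=ik(x,y,j); print(j.round(2),round(e,4),round(w,1))
E
```

```text
[0.48  0.239 0.   ] [0.362 0.232 0.   ] 0.11835188264532122 3.6783347127386947
mid from edge [0.4232 0.2157 0.    ] predicted [0.4254 0.213  0.    ]
xyz [0.005 0.024 0.121] a [-0.084  0.042 -0.036] |0.123 11.5deg
xyz [-0.    0.    0.08] a [0. 0. 0.] |0.080 0.0deg
xyz [-0.     0.     0.046] a [0. 0. 0.] |0.046 0.0deg
[-0.21  0.1  -0.49  2.02  0.06  1.03 -2.16] 0.0 0.0
[-0.25  0.2  -0.46  2.1   0.12  0.86 -2.22] 0.0 0.0
[-0.28  0.27 -0.43  2.14  0.16  0.76 -2.25] 0.0 0.0
```

```bash

python3 -m crank '[{"x":0.005,"y":0.024,"z":0.121,"ax":-0.084,"ay":0.042,"az":-0.036,"claw":-0.8},{"x":0.005,"y":0.024,"z":0.121,"ax":-0.084,"ay":0.042,"az":-0.036,"claw":-0.8},{"x":0.005,"y":0.024,"z":0.121,"ax":-0.084,"ay":0.042,"az":-0.036,"claw":-0.8},{"x":0.005,"y":0.024,"z":0.121,"ax":-0.084,"ay":0.042,"az":-0.036,"claw":-0.8},{"x":0.005,"y":0.024,"z":0.121,"ax":-0.084,"ay":0.042,"az":-0.036,"claw":-0.8}]' >/dev/null
python3 - <<'E'
from kin import *
show()
Y=np.radians(7.5)
m=np.array([.425,.214,0])
plan(cur(),[(m+[0,0,.08],tool(Y,0)),(m+[0,0,.024],tool(Y,0))])
E
```

```text
t 10.48 grasp [0.4267 0.2133 0.1479] z [-0.01   0.003 -1.   ] x [ 0.13  -0.992 -0.004] F [-0.6  0.1  0. ] w 0.0775 j [-0.01  0.13 -0.58  1.93  0.07  1.11 -2.05]
xyz [-0.001  0.001  0.068] a [ 0.005  0.002 -0.   ] |0.068 0.6deg
xyz [ 0.    -0.     0.056] a [-0.  0. -0.] |0.056 0.0deg
```

```bash

python3 -m crank '[{"x":-0.001,"y":0.001,"z":0.03,"ax":0.005,"ay":0.002,"az":0,"claw":-0.8},{"x":-0.001,"y":0.001,"z":0.06,"ax":0.005,"ay":0.002,"az":0,"claw":-0.8},{"x":-0.001,"y":0.001,"z":0.09,"ax":0.005,"ay":0.002,"az":0,"claw":-0.8},{"x":-0.001,"y":0.001,"z":0.11,"ax":0.005,"ay":0.002,"az":0,"claw":-0.8},{"x":-0.001,"y":0.001,"z":0.124,"ax":0.005,"ay":0.002,"az":0,"claw":-0.8}]' >/dev/null
python3 -m crank '[{"x":0,"y":0,"z":0,"ax":0,"ay":0,"az":0,"claw":1},{"x":0,"y":0,"z":0,"ax":0,"ay":0,"az":0,"claw":1},{"x":0,"y":0,"z":0,"ax":0,"ay":0,"az":0,"claw":1},{"x":0,"y":0,"z":0,"ax":0,"ay":0,"az":0,"claw":1},{"x":0,"y":0,"z":0,"ax":0,"ay":0,"az":0,"claw":1}]' 25 >/dev/null
python3 -m crank '[{"x":0,"y":0,"z":0,"ax":0,"ay":0,"az":0,"claw":1},{"x":0,"y":0,"z":0,"ax":0,"ay":0,"az":0,"claw":1},{"x":0,"y":0,"z":0,"ax":0,"ay":0,"az":0,"claw":1},{"x":0,"y":0,"z":0,"ax":0,"ay":0,"az":0,"claw":1},{"x":0,"y":0,"z":0,"ax":0,"ay":0,"az":0,"claw":1}]'
python3 - <<'E'
from kin import *
show()
d=np.radians
t=camera("top"); s=camera("side")
im=cv2.resize(t["color"][125:255,305:435],(520,520),interpolation=cv2.INTER_CUBIC); im2=cv2.resize(s["color"][105:200,200:285],(465,520),interpolation=cv2.INTER_CUBIC)
cv2.imwrite("pics/pan.png",cv2.resize(np.hstack([im,im2]),(800,422)))
E
```

```text
time: 11.73
ee_pos: [0.4259, 0.2146, 0.007]
eef_rot: [0.752, -0.66, 0.003, -0.003]
ft_force: [-0.4, -2.7, 7.4]
width: 0.0399
t 11.73 grasp [0.4258 0.2146 0.0257] z [ 0.007  0.    -1.   ] x [ 0.13  -0.992  0.001] F [-0.4 -2.7  7.4] w 0.0399 j [-0.06  0.31 -0.55  2.04  0.22  0.85 -2.18]
```

View pics/pan.png

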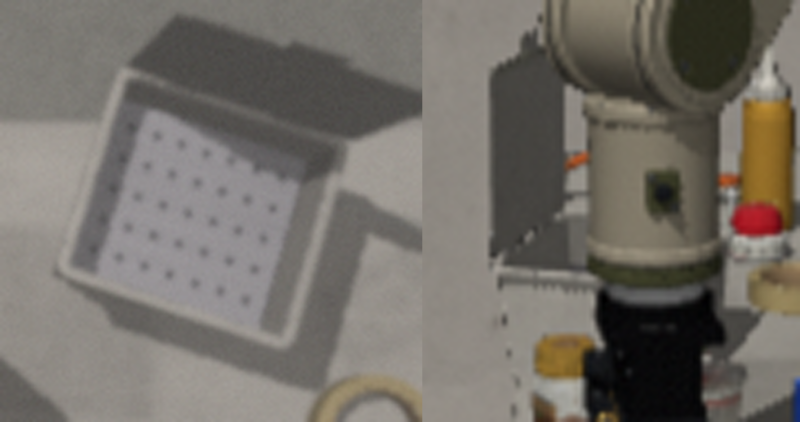

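The top crop shows the pan rim's corners at crop (127,67), (345,148), (290,348) and (62,272), with the tray empty and the lid behind it. The grip now closes on 40 mm of carton.

```bash
python3 - <<'E'
from kin import *
t=camera("top"); k=3.249; d=np.radians
px=lambda u:(305+u[0]/k,125+u[1]/k)
c=np.array([onz(t,px(u),.1) for u in [(127,67),(345,148),(290,348),(62,272)]])
print(c.round(3).tolist(),c.mean(0).round(4))
for v in (c[0]-c[3],c[1]-c[2]): print("xlen %.3f yaw %.1f"%(np.hypot(*v[:2]),np.degrees(np.arctan2(v[1],v[0]))))
for v in (c[0]-c[1],c[3]-c[2]): print("ylen %.3f yaw %.1f"%(np.hypot(*v[:2]),np.degrees(np.arctan2(-v[0],v[1]))))
print("tray right edge",onz(t,px((300,180)),.058).round(3),onz(t,px((262,330)),.058).round(3))
print("lid top corners", [onz(t,px(u),.26).round(3) for u in[(178,14),(420,95)]],"tab",onz(t,px((320,50)),.28).round(3))
Y=d(7.5);p,q=cur();g=p-q.apply([0,0,G])
tg=[(g+[0,0,.10],tool(Y,0)),(np.array([.44,.10,.22]),tool(d(2),0)),([.45,-.05,.24],tool(d(-6),0)),([.448,-.205,.24],tool(d(-17),0)),([.448,-.205,.12],tool(d(-17),0))]
plan((p,q),tg)
j=np.array(r.read_state()["joint_positions"])
for x,y in tg: j,e,w=ik(x,y,j); print(j.round(2),round(e,4),round(w,1))
E
```

```text
[[0.555, -0.148, 0.1], [0.492, -0.315, 0.1], [0.338, -0.264, 0.1], [0.396, -0.093, 0.1]] [ 0.4451 -0.205   0.1   ]
xlen 0.169 yaw -18.9
xlen 0.162 yaw -18.1
ylen 0.178 yaw -20.9
ylen 0.181 yaw -18.6
tray right edge [ 0.474 -0.295  0.058] [ 0.354 -0.258  0.058]
lid top corners [array([ 0.549, -0.142,  0.26 ]), array([ 0.495, -0.298,  0.26 ])] tab [ 0.52  -0.226  0.28 ]
xyz [ 0.    -0.001 -0.1  ] a [-0.004 -0.    -0.   ] |0.100 0.5deg
xyz [ 0.116  0.001 -0.094] a [ 0.    -0.     0.048] |0.149 5.5deg
xyz [ 0.15  -0.005 -0.02 ] a [ 0.    -0.     0.069] |0.151 7.9deg
xyz [ 0.154 -0.014 -0.   ] a [ 0.    -0.     0.096] |0.155 11.0deg
xyz [0.   0.   0.12] a [ 0. -0.  0.] |0.120 0.0deg
[-0.16  0.15 -0.6   2.03  0.1   0.99 -2.25] 0.0 0.0
[ 0.12 -0.01 -0.58  1.97 -0.    1.18 -2.  ] 0.0 0.0
[ 0.42 -0.03 -0.51  1.94 -0.01  1.22 -1.77] 0.0 0.0
[ 0.66  0.05 -0.42  1.85  0.02  1.24 -1.63] 0.0 0.0
[ 0.63  0.16 -0.4   2.01  0.08  0.98 -1.68] 0.0 0.0
```

```bash

python3 -m crank '[{"x":0,"y":0,"z":-0.015,"ax":-0.004,"ay":0,"az":0,"claw":1},{"x":0,"y":0,"z":-0.04,"ax":-0.004,"ay":0,"az":0,"claw":1},{"x":0,"y":0,"z":-0.07,"ax":-0.004,"ay":0,"az":0,"claw":1},{"x":0,"y":-0.001,"z":-0.10,"ax":-0.004,"ay":0,"az":0,"claw":1},{"x":0,"y":-0.001,"z":-0.10,"ax":-0.004,"ay":0,"az":0,"claw":1}]'
python3 -m crank '[{"x":0.023,"y":0,"z":-0.019,"ax":0,"ay":0,"az":0.01,"claw":1},{"x":0.046,"y":0,"z":-0.038,"ax":0,"ay":0,"az":0.02,"claw":1},{"x":0.07,"y":0,"z":-0.057,"ax":0,"ay":0,"az":0.03,"claw":1},{"x":0.093,"y":0,"z":-0.076,"ax":0,"ay":0,"az":0.04,"claw":1},{"x":0.116,"y":0,"z":-0.094,"ax":0,"ay":0,"az":0.048,"claw":1}]' >/dev/null
python3 -m crank '[{"x":0.03,"y":-0.001,"z":-0.004,"ax":0,"ay":0,"az":0.014,"claw":1},{"x":0.06,"y":-0.002,"z":-0.008,"ax":0,"ay":0,"az":0.028,"claw":1},{"x":0.09,"y":-0.003,"z":-0.012,"ax":0,"ay":0,"az":0.042,"claw":1},{"x":0.12,"y":-0.004,"z":-0.016,"ax":0,"ay":0,"az":0.056,"claw":1},{"x":0.15,"y":-0.005,"z":-0.02,"ax":0,"ay":0,"az":0.069,"claw":1}]' >/dev/null
python3 - <<'E'
from kin import *
show(); d=np.radians
plan(cur(),[([.447,-.2045,.24],tool(d(-19),0)),([.447,-.2045,.12],tool(d(-19),0))])
E
```

```text
time: 12.3
ee_pos: [0.4283, 0.2165, 0.1114]
eef_rot: [0.752, -0.659, 0.001, -0.003]
ft_force: [1.6, 0.5, -1.5]
width: 0.0393
t 13.13 grasp [ 0.4506 -0.0513  0.2385] z [-0.003 -0.    -1.   ] x [-0.105 -0.994  0.001] F [ 0.7  0.4 -2.5] w 0.0398 j [ 0.32 -0.03 -0.3   1.88 -0.01  1.29 -1.65]
xyz [ 0.153 -0.013 -0.001] a [ 0.001 -0.     0.113] |0.154 12.9deg
xyz [-0.    0.    0.12] a [ 0.    -0.001  0.   ] |0.120 0.1deg
```

```bash

python3 -m crank '[{"x":0.035,"y":-0.003,"z":-0.001,"ax":0,"ay":0,"az":0.025,"claw":1},{"x":0.07,"y":-0.006,"z":-0.001,"ax":0,"ay":0,"az":0.05,"claw":1},{"x":0.105,"y":-0.009,"z":-0.001,"ax":0,"ay":0,"az":0.08,"claw":1},{"x":0.135,"y":-0.012,"z":-0.001,"ax":0.001,"ay":0,"az":0.10,"claw":1},{"x":0.153,"y":-0.013,"z":-0.001,"ax":0.001,"ay":0,"az":0.113,"claw":1}]' >/dev/null
python3 -m crank '[{"x":0,"y":0,"z":0.02,"ax":0,"ay":0,"az":0,"claw":1},{"x":0,"y":0,"z":0.045,"ax":0,"ay":0,"az":0,"claw":1},{"x":0,"y":0,"z":0.07,"ax":0,"ay":0,"az":0,"claw":1},{"x":0,"y":0,"z":0.09,"ax":0,"ay":0,"az":0,"claw":1},{"x":0,"y":0,"z":0.09,"ax":0,"ay":0,"az":0,"claw":1}]' >/dev/null
python3 - <<'E'
from kin import *
show(); d=np.radians
plan(cur(),[([.447,-.2045,.09],tool(d(-19),0))])
t=camera("top"); s=camera("side")
im=cv2.resize(t["color"][125:255,305:435],(520,520),interpolation=cv2.INTER_CUBIC); im2=cv2.resize(s["color"][105:200,200:285],(465,520),interpolation=cv2.INTER_CUBIC)
cv2.imwrite("pics/over.png",cv2.resize(np.hstack([im,im2]),(800,422)))
E
```

```text
t 13.97 grasp [ 0.4457 -0.2019  0.1456] z [-0.007  0.002 -1.   ] x [-0.323 -0.946 -0.   ] F [-1.6 -0.  -3.6] w 0.0395 j [ 0.47  0.13 -0.14  1.92  0.02  1.1  -1.58]
xyz [ 0.002 -0.003  0.056] a [0.004 0.    0.001] |0.056 0.5deg
```

View pics/over.png

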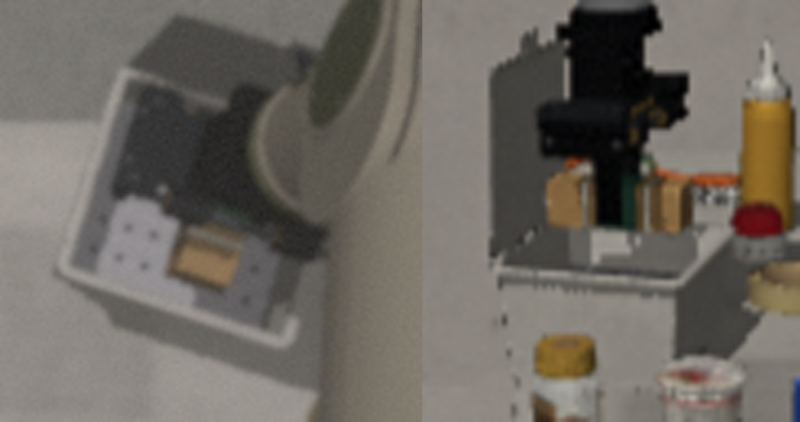

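The carton hangs inside the rim: its near end is at crop (205,285), short of the near rim at (180,315), and the lid is clear behind it. I'll lower it.

```bash

python3 -m crank '[{"x":0.001,"y":-0.001,"z":0.014,"ax":0.004,"ay":0,"az":0,"claw":1},{"x":0.002,"y":-0.002,"z":0.028,"ax":0.004,"ay":0,"az":0,"claw":1},{"x":0.002,"y":-0.003,"z":0.042,"ax":0.004,"ay":0,"az":0,"claw":1},{"x":0.002,"y":-0.003,"z":0.055,"ax":0.004,"ay":0,"az":0,"claw":1},{"x":0.002,"y":-0.003,"z":0.055,"ax":0.004,"ay":0,"az":0,"claw":1}]' >/dev/null
python3 -c "from h import *;show()"
python3 -m crank '[{"x":0,"y":0,"z":0.002,"ax":0,"ay":0,"az":0,"claw":1},{"x":0,"y":0,"z":0.003,"ax":0,"ay":0,"az":0,"claw":1},{"x":0,"y":0,"z":0.004,"ax":0,"ay":0,"az":0,"claw":1},{"x":0,"y":0,"z":0.005,"ax":0,"ay":0,"az":0,"claw":1},{"x":0,"y":0,"z":0.005,"ax":0,"ay":0,"az":0,"claw":1}]' >/dev/null
python3 -c "from h import *;show()"
```

```text
t 14.48 grasp [ 0.4501 -0.2059  0.0946] z [ 0.007 -0.003 -1.   ] x [-0.324 -0.946  0.   ] F [-0.8  0.6 -2.6] w 0.0397 j [ 0.47  0.19 -0.14  1.97  0.03  0.98 -1.59]
t 14.90 grasp [ 0.4507 -0.2063  0.0906] z [ 0.009 -0.004 -1.   ] x [-0.324 -0.946  0.001] F [-0.2 -0.  -2.4] w 0.0397 j [ 0.47  0.2  -0.14  1.97  0.03  0.97 -1.59]
```

```bash

python3 -m crank '[{"x":0,"y":0.003,"z":0.001,"ax":-0.004,"ay":0,"az":0,"claw":1},{"x":0,"y":0.003,"z":0.002,"ax":-0.004,"ay":0,"az":0,"claw":1},{"x":0,"y":0.003,"z":0.003,"ax":-0.004,"ay":0,"az":0,"claw":1},{"x":0,"y":0.003,"z":0.004,"ax":-0.004,"ay":0,"az":0,"claw":1},{"x":0,"y":0.003,"z":0.004,"ax":-0.004,"ay":0,"az":0,"claw":1}]' >/dev/null
python3 -c "from h import *;show()"
python3 -m crank '[{"x":0,"y":0,"z":0.001,"ax":0,"ay":0,"az":0,"claw":1},{"x":0,"y":0,"z":0.002,"ax":0,"ay":0,"az":0,"claw":1},{"x":0,"y":0,"z":0.0025,"ax":0,"ay":0,"az":0,"claw":1},{"x":0,"y":0,"z":0.0025,"ax":0,"ay":0,"az":0,"claw":1},{"x":0,"y":0,"z":0.0025,"ax":0,"ay":0,"az":0,"claw":1}]' >/dev/null
python3 -c "from h import *;show()"
```

```text
t 15.32 grasp [ 0.4476 -0.2053  0.0859] z [ 0.    -0.001 -1.   ] x [-0.324 -0.946  0.   ] F [-0.6 -0.1 -2.1] w 0.0399 j [ 0.47  0.2  -0.14  1.97  0.03  0.97 -1.59]
t 15.73 grasp [ 0.4478 -0.2054  0.0838] z [ 0.001 -0.001 -1.   ] x [-0.324 -0.946  0.001] F [-1.6  0.6  0.3] w 0.0400 j [ 0.47  0.21 -0.14  1.98  0.04  0.96 -1.59]
```

Contact at 0.0838, as predicted. I'll release gently and rise.

```bash

python3 -m crank '[{"x":0,"y":0,"z":0.0008,"ax":0,"ay":0,"az":0,"claw":1},{"x":0,"y":0,"z":0.0008,"ax":0,"ay":0,"az":0,"claw":-0.5},{"x":0,"y":0,"z":0.0008,"ax":0,"ay":0,"az":0,"claw":-0.5},{"x":0,"y":0,"z":0.0008,"ax":0,"ay":0,"az":0,"claw":-0.5},{"x":0,"y":0,"z":0.0008,"ax":0,"ay":0,"az":0,"claw":-0.5}]' 
python3 -m crank '[{"x":0,"y":0,"z":-0.01,"ax":0,"ay":0,"az":0,"claw":-0.5},{"x":0,"y":0,"z":-0.04,"ax":0,"ay":0,"az":0,"claw":-0.5},{"x":0,"y":0,"z":-0.08,"ax":0,"ay":0,"az":0,"claw":-0.5},{"x":0,"y":0,"z":-0.12,"ax":0,"ay":0,"az":0,"claw":0.5},{"x":0,"y":0,"z":-0.16,"ax":0,"ay":0,"az":0,"claw":1}]' >/dev/null
python3 - <<'E'
from kin import *
show(); d=np.radians
Y=d(-19);H=np.array([np.cos(Y),np.sin(Y),0]);N=np.array([-H[1],H[0],0]);O=np.array([.447,-.2045,0])-.006*H
pt=lambda x,y,z:O+x*H+y*N+[0,0,z]
# over the lid and down behind it: TCP targets -> grasp = TCP + G up
q=tool(Y,0)
tg=[(pt(0,0,.34),q),(pt(100,0,.38)if 0 else pt(.06,0,.39),q),(pt(.15,0,.39),q),(pt(.15,0,.25+G),q)]
plan(cur(),tg)
j=np.array(r.read_state()["joint_positions"])
for x,y in tg: j,e,w=ik(x,y,j); print(np.round(x,3),j.round(2),round(e,4),round(w,1))
E
```

```text
time: 16.15
ee_pos: [0.4479, -0.2054, 0.0642]
eef_rot: [-0.581, 0.814, -0.001, 0.0]
ft_force: [-0.1, -0.3, -0.3]
width: 0.0588
t 16.57 grasp [ 0.4472 -0.205   0.2455] z [ 0.001 -0.001 -1.   ] x [-0.324 -0.946  0.   ] F [ 0.2 -0.6  0.6] w 0.0581 j [ 0.47  0.04 -0.14  1.79  0.01  1.31 -1.57]
xyz [-0.     0.006 -0.094] a [-0.    -0.     0.001] |0.094 0.1deg
xyz [-0.   -0.06 -0.05] a [-0. -0. -0.] |0.078 0.0deg
xyz [-0.   -0.09 -0.  ] a [-0. -0. -0.] |0.090 0.0deg
xyz [-0.     0.     0.121] a [-0. -0. -0.] |0.121 0.0deg
[ 0.441 -0.203  0.34 ] [ 0.51 -0.02 -0.13  1.71 -0.    1.45 -1.52] 0.0 0.0
[ 0.498 -0.222  0.39 ] [ 0.48  0.12 -0.12  1.41  0.01  1.6  -1.54] 0.0 0.0
[ 0.583 -0.251  0.39 ] [ 0.45  0.37 -0.1   1.06  0.04  1.71 -1.55] 0.0 0.0
[ 0.583 -0.251  0.269] [ 0.45  0.35 -0.11  1.37  0.04  1.43 -1.55] 0.0 0.0
```

```bash

python3 -m crank '[{"x":0,"y":0.006,"z":-0.04,"ax":0,"ay":0,"az":0,"claw":1},{"x":0,"y":0.006,"z":-0.08,"ax":0,"ay":0,"az":0,"claw":1},{"x":0,"y":0.006,"z":-0.11,"ax":0,"ay":0,"az":0,"claw":1},{"x":0,"y":0.006,"z":-0.144,"ax":0,"ay":0,"az":0,"claw":1},{"x":0,"y":0.006,"z":-0.144,"ax":0,"ay":0,"az":0,"claw":1}]' 20 >/dev/null
python3 -m crank '[{"x":0,"y":-0.03,"z":0,"ax":0,"ay":0,"az":0,"claw":1},{"x":0,"y":-0.07,"z":0,"ax":0,"ay":0,"az":0,"claw":1},{"x":0,"y":-0.11,"z":0,"ax":0,"ay":0,"az":0,"claw":1},{"x":0,"y":-0.15,"z":0,"ax":0,"ay":0,"az":0,"claw":1},{"x":0,"y":-0.15,"z":0,"ax":0,"ay":0,"az":0,"claw":1}]' >/dev/null
python3 - <<'E'
from kin import *
show(); t=camera("top"); s=camera("side")
im=cv2.resize(t["color"][115:245,305:435],(520,520),interpolation=cv2.INTER_CUBIC); im2=cv2.resize(s["color"][85:200,190:293],(465,520),interpolation=cv2.INTER_CUBIC)
cv2.imwrite("pics/behind.png",cv2.resize(np.hstack([im,im2]),(800,422)))
E
```

```text
t 17.40 grasp [ 0.5884 -0.2529  0.3808] z [-0.006  0.003 -1.   ] x [-0.323 -0.946 -0.001] F [-0.3  0.1 -3.3] w 0.0014 j [ 0.42  0.35 -0.13  1.15  0.04  1.65 -1.59]
```

View pics/behind.png

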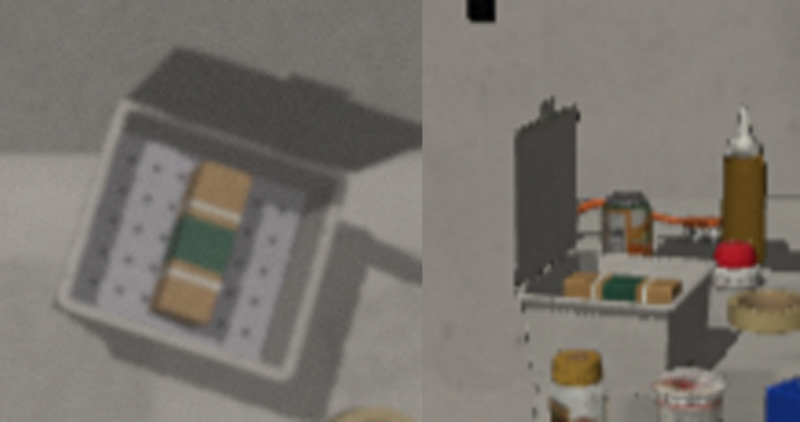

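The carton lies flat on the tray inside the walls: in the top crop it runs from (220,165) to (185,320), and in the side view it sits below the rim. The fingertips at (480,10) are above and behind the lid. Now I go down behind the lid.

```bash

python3 -m crank '[{"x":0,"y":0,"z":0.025,"ax":0,"ay":0,"az":0,"claw":1},{"x":0,"y":0,"z":0.055,"ax":0,"ay":0,"az":0,"claw":1},{"x":0,"y":0,"z":0.085,"ax":0,"ay":0,"az":0,"claw":1},{"x":0,"y":0,"z":0.112,"ax":0,"ay":0,"az":0,"claw":1},{"x":0,"y":0,"z":0.112,"ax":0,"ay":0,"az":0,"claw":1}]' >/dev/null
python3 - <<'E'
from kin import *
show(); d=np.radians
Y=d(-19);H=np.array([np.cos(Y),np.sin(Y),0]);N=np.array([-H[1],H[0],0]);O=np.array([.447,-.2045,0])-.006*H
pt=lambda x,y,z:O+x*H+y*N+[0,0,z]
q=tool(Y,0); tg=[]
for f in(1.5,1.2,.9,.6,.3,.1,.03):
    tg.append((pt(.089-.14*np.cos(f)+.012*np.sin(f),0,.106+.14*np.sin(f)+G),q))
plan(cur(),tg)
E
```

```text
t 17.92 grasp [ 0.581  -0.2511  0.2711] z [-0.005  0.001 -1.   ] x [-0.324 -0.946  0.001] F [-0.2  0.5 -0.3] w 0.0002 j [ 0.44  0.34 -0.13  1.38  0.05  1.42 -1.6 ]
xyz [-0.001  0.057  0.007] a [ 0.003 -0.     0.001] |0.057 0.4deg
xyz [0.    0.041 0.009] a [-0. -0. -0.] |0.042 0.0deg
xyz [0.    0.038 0.021] a [-0. -0. -0.] |0.043 0.0deg
xyz [0.    0.031 0.031] a [-0. -0. -0.] |0.044 0.0deg
xyz [0.    0.022 0.037] a [-0. -0. -0.] |0.043 0.0deg
xyz [0.    0.008 0.028] a [-0. -0. -0.] |0.029 0.0deg
xyz [0.    0.001 0.009] a [-0. -0. -0.] |0.009 0.0deg
```

```bash

python3 -m crank '[{"x":0,"y":0.015,"z":0.001,"ax":0.003,"ay":0,"az":0,"claw":1},{"x":0,"y":0.03,"z":0.003,"ax":0.003,"ay":0,"az":0,"claw":1},{"x":0,"y":0.04,"z":0.005,"ax":0.003,"ay":0,"az":0,"claw":1},{"x":0,"y":0.05,"z":0.006,"ax":0.003,"ay":0,"az":0,"claw":1},{"x":0,"y":0.057,"z":0.007,"ax":0.003,"ay":0,"az":0,"claw":1}]' >/dev/null
python3 -c "from h import *;show()"
python3 -m crank '[{"x":0,"y":0.008,"z":0.001,"ax":0,"ay":0,"az":0,"claw":1},{"x":0,"y":0.017,"z":0.003,"ax":0,"ay":0,"az":0,"claw":1},{"x":0,"y":0.025,"z":0.005,"ax":0,"ay":0,"az":0,"claw":1},{"x":0,"y":0.033,"z":0.007,"ax":0,"ay":0,"az":0,"claw":1},{"x":0,"y":0.041,"z":0.009,"ax":0,"ay":0,"az":0,"claw":1}]' >/dev/null
python3 -c "from h import *;show()"
python3 -m crank '[{"x":0,"y":0.008,"z":0.003,"ax":0,"ay":0,"az":0,"claw":1},{"x":0,"y":0.016,"z":0.007,"ax":0,"ay":0,"az":0,"claw":1},{"x":0,"y":0.024,"z":0.012,"ax":0,"ay":0,"az":0,"claw":1},{"x":0,"y":0.031,"z":0.016,"ax":0,"ay":0,"az":0,"claw":1},{"x":0,"y":0.038,"z":0.021,"ax":0,"ay":0,"az":0,"claw":1}]' >/dev/null
python3 - <<'E'
from kin import *
show(); t=camera("top"); s=camera("side")
im=cv2.resize(t["color"][115:245,305:435],(520,520),interpolation=cv2.INTER_CUBIC); im2=cv2.resize(s["color"][85:200,190:293],(465,520),interpolation=cv2.INTER_CUBIC)
cv2.imwrite("pics/pull.png",cv2.resize(np.hstack([im,im2]),(800,422)))
E
```

```text
t 18.33 grasp [ 0.5293 -0.2334  0.2712] z [ 0.01  -0.004 -1.   ] x [-0.324 -0.946  0.001] F [ 2.1 -0.7  1.9] w 0.0004 j [ 0.46  0.21 -0.14  1.55  0.03  1.37 -1.59]
t 18.75 grasp [ 0.4907 -0.22    0.2591] z [ 0.007 -0.003 -1.   ] x [-0.324 -0.946  0.001] F [ 2.  -1.   1.5] w 0.0005 j [ 0.47  0.13 -0.14  1.67  0.02  1.34 -1.58]
t 19.17 grasp [ 0.4547 -0.2077  0.2371] z [ 0.006 -0.003 -1.   ] x [-0.324 -0.946  0.001] F [ 0.7 -0.7  2.1] w 0.0007 j [ 0.48  0.06 -0.15  1.79  0.01  1.28 -1.57]
```

View pics/pull.png

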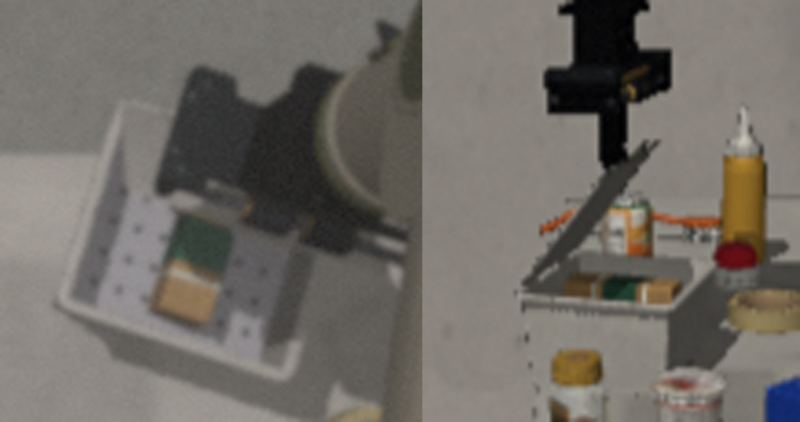

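The lid is following: the side crop shows it from the hinge (525,288) to its free edge (658,142), about 45-50 deg, with the fingertips on it at (615,165). I'll carry on down the arc.

```bash

python3 -m crank '[{"x":0,"y":0.006,"z":0.005,"ax":0,"ay":0,"az":0,"claw":1},{"x":0,"y":0.013,"z":0.011,"ax":0,"ay":0,"az":0,"claw":1},{"x":0,"y":0.019,"z":0.018,"ax":0,"ay":0,"az":0,"claw":1},{"x":0,"y":0.025,"z":0.024,"ax":0,"ay":0,"az":0,"claw":1},{"x":0,"y":0.031,"z":0.031,"ax":0,"ay":0,"az":0,"claw":1}]' >/dev/null
python3 -c "from h import *;show()"
python3 -m crank '[{"x":0,"y":0.005,"z":0.007,"ax":0,"ay":0,"az":0,"claw":1},{"x":0,"y":0.010,"z":0.014,"ax":0,"ay":0,"az":0,"claw":1},{"x":0,"y":0.014,"z":0.022,"ax":0,"ay":0,"az":0,"claw":1},{"x":0,"y":0.018,"z":0.030,"ax":0,"ay":0,"az":0,"claw":1},{"x":0,"y":0.022,"z":0.037,"ax":0,"ay":0,"az":0,"claw":1}]' >/dev/null
python3 -c "from h import *;show()"
python3 -m crank '[{"x":0,"y":0.002,"z":0.006,"ax":0,"ay":0,"az":0,"claw":1},{"x":0,"y":0.004,"z":0.012,"ax":0,"ay":0,"az":0,"claw":1},{"x":0,"y":0.006,"z":0.018,"ax":0,"ay":0,"az":0,"claw":1},{"x":0,"y":0.007,"z":0.023,"ax":0,"ay":0,"az":0,"claw":1},{"x":0,"y":0.008,"z":0.028,"ax":0,"ay":0,"az":0,"claw":1}]' >/dev/null
python3 -c "from h import *;show()"
```

```text
t 19.68 grasp [ 0.4257 -0.1977  0.2054] z [ 0.006 -0.003 -1.   ] x [-0.324 -0.946  0.   ] F [ 1.6 -1.2  1.5] w 0.0006 j [ 0.49  0.02 -0.15  1.9   0.    1.21 -1.57]
t 20.10 grasp [ 0.4051 -0.1907  0.1681] z [ 0.006 -0.002 -1.   ] x [-0.324 -0.946  0.   ] F [0.4 0.2 1.3] w 0.0005 j [ 0.49  0.   -0.15  2.    0.    1.13 -1.56]
t 20.52 grasp [ 0.3982 -0.1884  0.1405] z [ 0.006 -0.003 -1.   ] x [-0.324 -0.946  0.   ] F [ 1.2 -0.5  1. ] w 0.0005 j [ 0.49  0.02 -0.15  2.05  0.    1.07 -1.57]
```

```bash

python3 -m crank '[{"x":0,"y":0,"z":0.003,"ax":0,"ay":0,"az":0,"claw":1},{"x":0,"y":0,"z":0.006,"ax":0,"ay":0,"az":0,"claw":1},{"x":0,"y":0,"z":0.009,"ax":0,"ay":0,"az":0,"claw":1},{"x":0,"y":0,"z":0.012,"ax":0,"ay":0,"az":0,"claw":1},{"x":0,"y":0,"z":0.014,"ax":0,"ay":0,"az":0,"claw":1}]' >/dev/null
python3 -c "from h import *;show()"
python3 -m crank '[{"x":0,"y":0,"z":0.0005,"ax":0,"ay":0,"az":0,"claw":1},{"x":0,"y":0,"z":0.001,"ax":0,"ay":0,"az":0,"claw":1},{"x":0,"y":0,"z":0.0015,"ax":0,"ay":0,"az":0,"claw":1},{"x":0,"y":0,"z":0.002,"ax":0,"ay":0,"az":0,"claw":1},{"x":0,"y":0,"z":0.002,"ax":0,"ay":0,"az":0,"claw":1}]' >/dev/null
python3 -c "from h import *;show()"
```

```text
t 20.93 grasp [ 0.3982 -0.1884  0.1266] z [ 0.006 -0.003 -1.   ] x [-0.324 -0.946  0.001] F [-0.5  0.1  1.3] w 0.0005 j [ 0.49  0.04 -0.15  2.06  0.01  1.04 -1.57]
t 21.35 grasp [ 0.3984 -0.1884  0.125 ] z [ 0.006 -0.003 -1.   ] x [-0.324 -0.946  0.001] F [ 0.5 -0.2  0.1] w 0.0005 j [ 0.49  0.04 -0.15  2.06  0.01  1.03 -1.57]
```

```bash

python3 -m crank '[{"x":0,"y":0,"z":0.001,"ax":0,"ay":0,"az":0,"claw":1},{"x":0,"y":0,"z":0.0015,"ax":0,"ay":0,"az":0,"claw":1},{"x":0,"y":0,"z":0.002,"ax":0,"ay":0,"az":0,"claw":1},{"x":0,"y":0,"z":0.002,"ax":0,"ay":0,"az":0,"claw":1},{"x":0,"y":0,"z":0.002,"ax":0,"ay":0,"az":0,"claw":1}]' >/dev/null
python3 -c "from h import *;show()"
python3 -m crank '[{"x":0,"y":0,"z":0.0005,"ax":0,"ay":0,"az":0,"claw":1},{"x":0,"y":0,"z":0.001,"ax":0,"ay":0,"az":0,"claw":1},{"x":0,"y":0,"z":0.0015,"ax":0,"ay":0,"az":0,"claw":1},{"x":0,"y":0,"z":0.0015,"ax":0,"ay":0,"az":0,"claw":1},{"x":0,"y":0,"z":0.0015,"ax":0,"ay":0,"az":0,"claw":1}]' >/dev/null
python3 -c "from h import *;show()"
```

```text
t 21.77 grasp [ 0.3985 -0.1885  0.1239] z [ 0.007 -0.003 -1.   ] x [-0.324 -0.946  0.001] F [-6.   2.4 13. ] w 0.0005 j [ 0.49  0.04 -0.15  2.07  0.01  1.03 -1.57]
t 22.18 grasp [ 0.3986 -0.1885  0.1237] z [ 0.007 -0.003 -1.   ] x [-0.324 -0.946  0.001] F [-12.1   5.2  29.6] w 0.0004 j [ 0.49  0.04 -0.15  2.07  0.01  1.03 -1.57]
```

Hard stop at tip height 0.105, which matches the shut lid's top. I'll lift clear and check.

```bash

python3 -m crank '[{"x":0,"y":0,"z":-0.005,"ax":0,"ay":0,"az":0,"claw":1},{"x":0,"y":0,"z":-0.03,"ax":0,"ay":0,"az":0,"claw":1},{"x":0,"y":0,"z":-0.07,"ax":0,"ay":0,"az":0,"claw":1},{"x":0,"y":0,"z":-0.11,"ax":0,"ay":0,"az":0,"claw":1},{"x":0,"y":0,"z":-0.15,"ax":0,"ay":0,"az":0,"claw":1}]' >/dev/null
python3 -m crank '[{"x":-0.04,"y":0,"z":-0.03,"ax":0,"ay":0,"az":0,"claw":1},{"x":-0.08,"y":0,"z":-0.06,"ax":0,"ay":0,"az":0,"claw":1},{"x":-0.11,"y":0,"z":-0.09,"ax":0,"ay":0,"az":0,"claw":1},{"x":-0.14,"y":0,"z":-0.11,"ax":0,"ay":0,"az":0,"claw":1},{"x":-0.16,"y":0,"z":-0.12,"ax":0,"ay":0,"az":0,"claw":1}]' >/dev/null
python3 - <<'E'
from kin import *
show(); t=camera("top"); s=camera("side")
im=cv2.resize(t["color"][130:270,100:440],(800,329),interpolation=cv2.INTER_CUBIC); im2=cv2.resize(s["color"][140:275,190:320],(258,268)); im2=cv2.resize(s["color"][140:275,190:330],(281,271),interpolation=cv2.INTER_CUBIC)
im3=cv2.resize(s["color"][145:195,205:285],(434,271),interpolation=cv2.INTER_CUBIC)
b=np.zeros((271,800,3),np.uint8); b[:,:281]=im2; b[:,300:734]=im3
cv2.imwrite("pics/final.png",np.vstack([im,b]))
E
```

```text
t 23.02 grasp [ 0.4491 -0.0342  0.394 ] z [ 0.009 -0.003 -1.   ] x [-0.323 -0.946 -0.   ] F [ 1.4 -0.5  0.2] w 0.0008 j [ 0.34 -0.09 -0.34  1.61 -0.03  1.61 -1.9 ]
```

View pics/final.png

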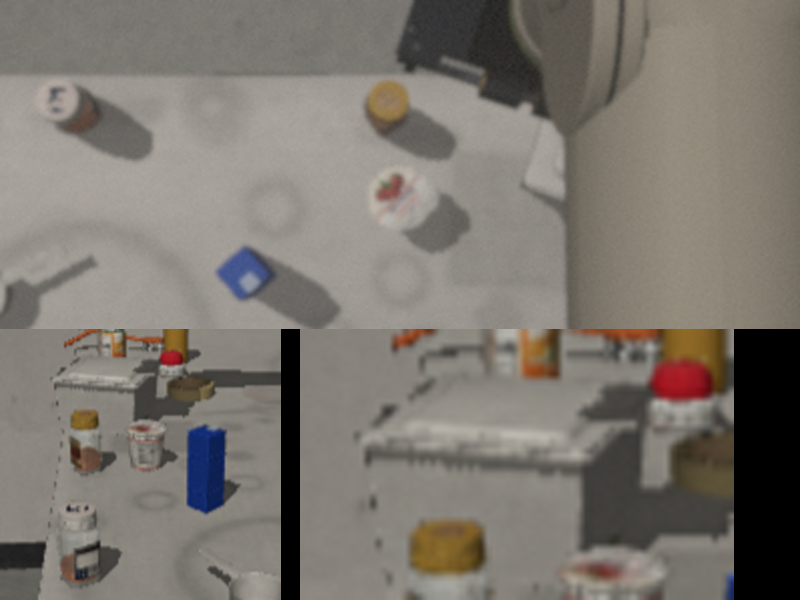

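The lid lies level on the rim in the side view (edge-to-edge band at (365–640, 440)). The jars, tub and blue box stand as before, and the robot touches nothing. Handing in.

```bash
python3 -c "from bench import close_job; print(close_job())"
```

```text
the job is handed in; nothing more can be done
None
```

The carton is lying flat on the tray in the pan and the lid is shut; I handed the job in at about 23 s.

**What I did:** I gripped the standing carton with the tool tilted, lifted it and turned it 90° in the air. I then lowered it onto the counter on a long side and released it. I took it again from above, set it on the tray (contact at the predicted height), pulled the lid over from behind and pressed it down.

**Last checks:**
- **Lid:** pressing met a hard stop with the fingertips at 105 mm, which matches the shut lid, at about 30 N on the fingertips. After I withdrew, the side view shows the lid level on the rim.
- **Carton:** before closing, both views showed it flat on the tray, inside the walls and below the rim.
- **Bystanders:** the two jars, the tub and the blue look-alike appear unmoved in the last picture, and the arm is clear of everything.

**What failed or disagreed:**
- My first approach tilt of 45° ran joint 2 to its limit, so I used 25° instead.
- The carton touched the counter about 4 mm higher than I predicted, because the first grip was a few millimetres off its centre; this caused no trouble.
- In the last top view the arm hid most of the pan, so the shut lid was confirmed only by the side view and the contact height.

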